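Set the test fixture's stop screw and load the board nest

TASK

Get the test station ready: slide the setting block under the foot of the fixture's stop screw, let go of it, and with the stout driver turn the screw clockwise until the foot just rests on the block, lightly and not screwed down hard; put the driver back in its stand, draw the block out from under the foot by hand so that you feel it drag, and lay it back on its pad, leaving the screw as set. Fit every circuit board that is there into the seat of its shape outlined in the nest, turned so that it drops in flush, and leave the other things on the bench alone.

Things in the scene. Friction and masses are not known exactly. Their poses are not given: they have to be found in the camera images.
- fixture: stop fixture, fixed to the bench: aluminium base plate 200 x 120 x 20 mm (from 150 mm in front of the origin to 50 mm behind), and a bridge across it (y direction) with two posts 80 mm apart inside; bridge 30 mm deep in x, underside 78 mm and top 95 mm above the bench. Origin: on the bench straight below the stop screw's axis; z up, its open front is towards -x.
- stop_screw: slotted head of the stop screw, brass disc 40 mm across on top of the bridge; it turns about its z axis (up) and does not rise or sink. Slot along its own x axis, 8 mm wide, 34 mm long and open at the ends, 8 mm deep. Origin: underside of the head, on the axis; slot floor 4 mm above it, top 12 mm above it. Turning clockwise seen from above lowers the foot 2 mm per radian (12.6 mm a turn); it stays where it is left (friction 0.06 N m).
- stop_foot: foot of the stop screw, steel disc 26 mm across and 8 mm thick hanging under the bridge on the screw's axis. Origin: centre of its underside. It starts 4 to 9 mm higher than the top of the setting block standing on the base plate. The foot is sprung: once it rests on something it stays, and further turning presses it on with 2 N per mm (4 N per radian).
- block: setting block, plain aluminium bar 140 (x) x 40 (y) x 30 mm high, 0.4 kg. Origin: centre of its underside, z up.
- pad: black rubber pad 170 x 75 x 6 mm, fixed, on which the setting block is kept, lying along the pad's x. Origin: centre of its underside, z up.
- driver: stout driver, standing in its stand, 114 mm tall: flat blade 22 mm wide (x) x 5 mm thick (y) x 14 mm, round shank 22 mm across up to 60 mm, collar 44 x 44 mm from 60 to 66 mm, black square handle 28 x 28 mm from 66 to 114 mm, sides parallel to x and y. 0.12 kg. Origin: centre of the blade's lower end, z up towards the handle.
- stand: driver stand, fixed: square grey tube 44 x 44 mm outside, 28 x 28 mm inside, 66 mm high, on a foot 60 x 60 mm. The driver hangs in it by its collar, the blade's end 6 mm above the bench. Origin: centre of its underside, z up.
- nest: test nest, fixed: shallow tray, floor 6 mm above the bench, inside 137 (x) x 171 mm (y), rim 8 mm wide and 16 mm high, with a fixed T-shaped filler of the same height. The seats of the four boards are outlined in white on its floor on a grid of 4 x 5 cells of 34 mm. Origin: centre of its underside, z up.
- board_l: L-shaped circuit-board module. Green 10 mm plate carrying an aluminium heat sink 44 x 22 mm in plan whose top is 36 mm above the plate's underside. Origin: on the plate's underside, straight below the heat sink's centre. When seated in the nest its axes are parallel to the nest's. 0.15 kg, plate cut 2.25 mm inside its cells of 34 mm. Cells (centre x, y in its own frame, mm): (0,34) (0,0) (0,-34) (-34,34). Heat sink long in y.
- board_t: T-shaped circuit-board module. Green 10 mm plate carrying an aluminium heat sink 44 x 22 mm in plan whose top is 36 mm above the plate's underside. Origin: on the plate's underside, straight below the heat sink's centre. When seated in the nest its axes are parallel to the nest's. 0.15 kg, plate cut 2.25 mm inside its cells of 34 mm. Cells: (34,0) (0,0) (-34,0) (0,34). Heat sink long in x.
- board_s: S-shaped circuit-board module, the same after half a turn. Green 10 mm plate carrying an aluminium heat sink 44 x 22 mm in plan whose top is 36 mm above the plate's underside. Origin: on the plate's underside, straight below the heat sink's centre. When seated in the nest its axes are parallel to the nest's. 0.15 kg, plate cut 2.25 mm inside its cells of 34 mm. Cells: (34,-17) (0,-17) (0,17) (-34,17). Heat sink long in y.
- board_i: straight circuit-board module, the same after half a turn. Green 10 mm plate carrying an aluminium heat sink 44 x 22 mm in plan whose top is 36 mm above the plate's underside. Origin: on the plate's underside, straight below the heat sink's centre. When seated in the nest its axes are parallel to the nest's. 0.15 kg, plate cut 2.25 mm inside its cells of 34 mm. Cells: (51,0) (17,0) (-17,0) (-51,0). Heat sink long in x.
- seat_l (a point): where the origin of the L-shaped board must come, on the nest's floor (far row, middle, seen from the robot); its axes are the nest's.
- seat_t (a point): where the origin of the T-shaped board must come, on the nest's floor (right edge, seen from the robot); its axes are the nest's.
- seat_s (a point): where the origin of the S-shaped board must come, on the nest's floor (left of the middle, seen from the robot); its axes are the nest's.
- seat_i (a point): where the origin of the I-shaped board must come, on the nest's floor (left edge, seen from the robot); its axes are the nest's.
- spool: bystander, not to be disturbed: white solder spool 54 mm across, 36 mm high.
- jar: bystander, not to be disturbed: closed jar 52 mm across, 60 mm high.
- tape: bystander, not to be disturbed: roll of tape lying flat, 84 mm across, 20 mm high.
- multimeter: bystander, not to be disturbed: yellow multimeter lying flat, 150 x 80 x 35 mm.
- spare_driver: bystander, not to be disturbed: ordinary screwdriver lying on the bench, not for this job.
- parts_bin: bystander, not to be disturbed: black open parts bin 100 x 70 x 35 mm.
Not all that is in view belongs to the job. What is meant by the block is not purple, and is the smaller of those in its own colour.

How it is judged:
By the outcome, as a careful person would: the job done as asked, in the order asked, and still so for the second after the job is handed in, with the robot touching nothing.
Of board_l, board_t, board_s, board_i only 2 to 3 are there at a start; the rules pass over those that are not, and their reading is None.
At some moment in a run one of board_l, board_t, board_s, board_i may be knocked a few centimetres aside while the robot is not near it.
It also fails if it takes over 210 s, if anything falls off the work surface, if the arm or the gripper's body presses on something with over 40 N, if the wrist force passes 120 N, or if a joint passes its speed limit or range.

ROBOT

A 6-joint arm with a two-finger parallel gripper is mounted at the origin on the work surface. World frame = base frame: x ahead of the robot, y to its left, z up, the work surface at z = 0. Lengths are in mm, angles in rad, forces in N, time in s.
With the tool pointing down it reaches from about 350 to 775 mm from the base axis. Payload 7.3 kg.
Tool frame: the origin (TCP) lies at the centre of the arm's flange, where the gripper is bolted on; the fingertips stand 178 mm ahead of it and the grasp point (between the pads) lies 159 mm ahead of it; z points along the fingers, y is the direction in which the jaws open and shut (so a half turn about z gives the same grasp; the last joint's range is limited). The gripper opens to 92 mm and grips with 3 to 60 N. Pads are 19 mm wide; open, the fingers measure 130 mm over their backs; the gripper's body (75 mm by 190 mm) begins 47 mm behind the grasp point.
Start: joints at [1.051, 0.342, 1.524, -0, 1.275, -0.146], TCP at [191.686, 488.758, 404.741] pointing down, gripper open.
Joint ranges: [-2.53, 2.53], [-0.77, 2.02], [0.04, 2.7], [-1, 4.14], [0.28, 2.66], [-3.11, 3.11]. Speed limits (rad/s): [2.57, 2.57, 3.14, 3.14, 3.14, 3.14].

INTERFACE

Orientations are given as [roll, pitch, yaw] about the fixed x, y, z axes, in that order (R = Rz(yaw) Ry(pitch) Rx(roll)).
In Python, from plant import get_obs, capture, close_job gives the robot as it stands. The module is installed in compiled form; this text tells all that it offers.
- The arm moves only by the shell command python3 -m pendant 'ROWS'. ROWS is JSON, a list of rows, each a list of 3 entries, a list of its own where there are three numbers: the shift along the tool's x, y, z in m, then the turn, a rotation vector about the tool's x, y, z in rad, then the finger opening in m, from 0 to 0.0918. In form: [[[tx, ty, tz], [wx, wy, wz], fingers], ...]. A call has 1 to 10 rows; each row is the pose to reach, as a shift and turn from the pose commanded when the call began, along the tool's axes at that moment; what a row does not reach only later rows make up. A row lasts 1/12 s, in which the tool goes at most 41.7 mm and 7.16 degrees, less where a joint would pass 70% of its speed; a pose out of reach is approached as far as the arm can. A call with a gripper value outside its range is refused whole. The fingers move at their own pace and stop on an object; the grip force is fixed at half the most. Time passes only in rows, so rows that repeat a pose let the fingers close. It gives the time, the measured TCP pose, the force and the opening at its end, in the units of the state.
- get_obs(): the state, without advancing time (a new reading comes with each control period).
- capture(name): name is "scene" or "top" or "wrist"; returns a dict with "color" (400x640x3 uint8, red, green, blue), "mtx" (3x3 intrinsics, pixels), "rvec" (rotation vector, rad) and "tvec" (3), from world to camera coordinates, as OpenCV has them. Camera axes: x right, y down, z forward; pixel columns grow to the right and rows downward; lengths in mm; the calibration is good to about 2 mm. A picture is of the moment at which its call begins. There is no depth.
- close_job(): hands the job in, once; it reports no verdict.
The state is a dict: "time": time; "joint_positions": joint angles; "dq": joint speeds; "tau": joint torques, N m; "tool_pos": TCP position; "tcp_rot": TCP orientation; "contact_force": force on the tool from outside, world axes, zero at the start; "moment": the same for the moment, N m; "grip_width": finger opening in mm.
Only numpy, scipy, OpenCV 4.12 (cv2) and the standard library are available. Lean on these libraries where they do the work, as an engineer would, in place of code of your own. Each camera call takes 0.05 s, during which the arm holds its last target. There are 200 camera calls.

## Working session

There is one attempt and no reset: what is moved stays moved. The work goes in short steps, Python scripts to look and compute and a shell command to move; the robot and the scene stay as the last step left them, time stands still between calls to the robot, and variables do not carry over. Pictures are saved under pics/ and viewed, about 12 in all and at most 16, crops included, and the job is handed in when it is done.

```bash
mkdir -p pics
cat > h.py <<'E'
import numpy as np, cv2
from plant import get_obs, capture
from scipy.spatial.transform import Rotation as R
def cam(n,save=None):
    c=capture(n)
    c['img']=cv2.cvtColor(c['color'],cv2.COLOR_RGB2BGR)
    c['R']=cv2.Rodrigues(np.array(c['rvec'],float))[0]; c['t']=np.array(c['tvec'],float).ravel(); c['K']=np.array(c['mtx'],float)
    if save: cv2.imwrite('pics/'+save,c['img']); np.savez('pics/'+save[:-4]+'.npz',img=c['img'],R=c['R'],t=c['t'],K=c['K'])
    return c
def ray(c,px,z):
    px=np.atleast_2d(np.array(px,float)); 
    d=(np.linalg.inv(c['K'])@np.c_[px,np.ones(len(px))].T).T@c['R']
    o=-c['R'].T@c['t']
    return o+d*((z-o[2])/d[:,2:3])
def proj(c,P):
    p=(np.atleast_2d(P)@c['R'].T+c['t'])@c['K'].T
    return p[:,:2]/p[:,2:]
def tool(o=None):
    o=o or get_obs(); return np.array(o['tool_pos']),R.from_euler('xyz',o['tcp_rot'])
def go(p,yaw):
    "shift in tool axes (m) and rotvec to reach world TCP p with tool down; yaw = world angle of jaw axis (y)"
    p0,r0=tool(); best=None
    for k in (0,np.pi):
        a=yaw+k-np.pi/2  # tool x direction with tool down: y = z cross x
        x=np.array([np.cos(yaw+k+np.pi/2),np.sin(yaw+k+np.pi/2),0]); z=np.array([0,0,-1.]); y=np.cross(z,x)
        r=R.from_matrix(np.c_[x,y,z]); w=(r0.inv()*r).as_rotvec()
        if best is None or abs(w[2])<abs(best[1][2]): best=((r0.inv().apply(np.array(p)-p0))/1000,w)
    print('shift',best[0].round(4),'turn',best[1].round(4), 'deg',np.degrees(best[1][2]).round(1))
E
python3 - <<'E'
from h import *
print(get_obs())
for n in ('scene','top','wrist'):
    c=cam(n,n+'0.png'); print(n,-c['R'].T@c['t'],c['R'][2],c['K'][0,0])
E
```

```text
{'time': 0.0, 'joint_positions': array([ 1.05104981e+00,  3.42713191e-01,  1.52499801e+00,  2.60489436e-05,
        1.27542214e+00, -1.45976007e-01]), 'dq': array([ 0.00153427, -0.0007759 , -0.00085908, -0.00073997,  0.00064712,
       -0.00143522]), 'tau': array([-1.27938718e-03, -4.31236768e+01, -2.44219011e+01,  7.16400566e-02,
        5.59217006e-02, -1.21401745e-04]), 'tool_pos': array([191.58917864, 488.64879429, 404.05634473]), 'tcp_rot': array([-3.14007197e+00, -2.48749837e-04,  2.76781435e+00]), 'contact_force': array([ 0.10450907, -0.15562958, -0.58800961]), 'moment': array([-0.05324949,  0.00658447, -0.02675765]), 'grip_width': 91.98371166262612}
scene [1010.86762367 -284.12663006  961.87611648] [-0.48646485  0.25560737 -0.83547401] 372.45351992118015
top [ 420.24948884    6.65180116 1434.00137208] [ 0.04385512 -0.0096673  -0.99899113] 395.65962108074143
wrist [117.6914272  516.16858987 384.74022799] [ 0.26797345 -0.10689134 -0.95747818] 356.3372862283996
```

View pics/top0.png

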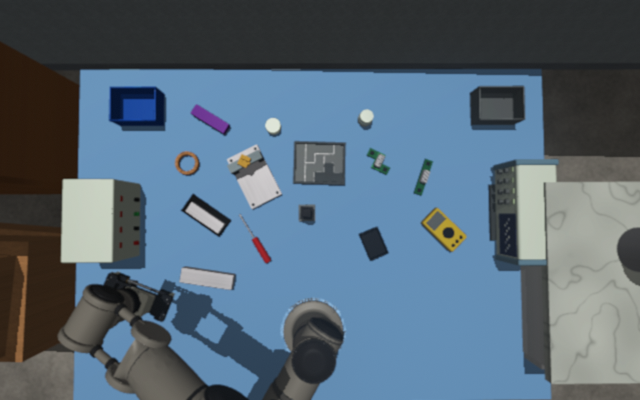

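View pics/scene0.png

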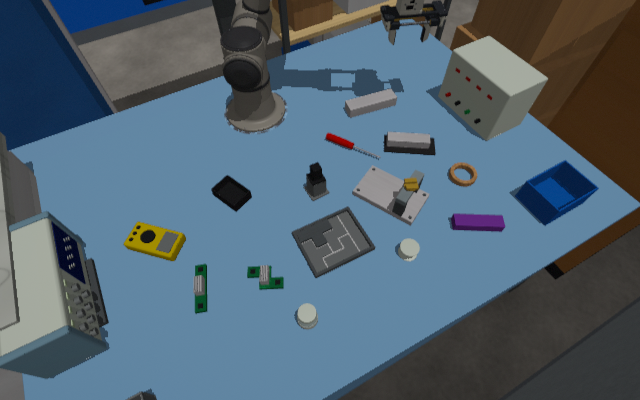

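Run:
```python
import cv2
i=cv2.imread('pics/top0.png')[100:260,170:470]
i=cv2.resize(i,None,fx=2.66,fy=2.66,interpolation=cv2.INTER_CUBIC)
i=cv2.convertScaleAbs(i,alpha=1.5,beta=10)
cv2.imwrite('pics/topcrop.png',i)
```

```text
(no output)
```

View pics/topcrop.png

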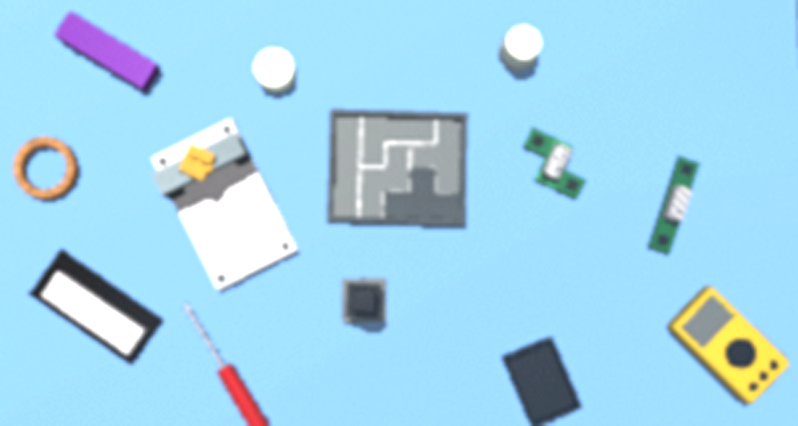

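```bash
cat >> h.py <<'E'
def load(n):
    d=np.load('pics/'+n+'.npz'); return {k:d[k] for k in d.files}
def blobs(c,mask,z,amin=40,roi=None,pr=True,corners=False):
    if roi is not None:
        m=np.zeros_like(mask); x0,y0,x1,y1=roi; m[y0:y1,x0:x1]=mask[y0:y1,x0:x1]; mask=m
    out=[]
    for k in cv2.findContours(mask,cv2.RETR_EXTERNAL,cv2.CHAIN_APPROX_NONE)[0]:
        if cv2.contourArea(k)<amin: continue
        P=ray(c,k[:,0,:],z)[:,:2].astype(np.float32)
        (cx,cy),(w,h),a=cv2.minAreaRect(P); 
        if w<h: w,h,a=h,w,a+90
        m=cv2.moments(P.reshape(-1,1,2)); cen=(m['m10']/m['m00'],m['m01']/m['m00'])
        pm=k[:,0,:].mean(0)
        out.append((cx,cy,w,h,(a+90)%180-90,cen))
        if pr: print('px',pm.round(0),'rect c (%.1f %.1f) size %.1f x %.1f ang %.1f deg cen (%.1f %.1f)'%(cx,cy,w,h,(a+90)%180-90,*cen))
        if corners: print(cv2.boxPoints(((cx,cy),(w,h),a)).round(1).tolist())
    return out
def hsv(c): return cv2.cvtColor(c['img'],cv2.COLOR_BGR2HSV)
E
python3 - <<'E'
from h import *
c=load('top0'); H=hsv(c)
for p in [(206,215),(190,205),(208,278),(250,190),(245,160),(378,158),(415,180),(307,213),(300,215),(296,165),(310,150),(330,180),(350,100)]: print(p,H[p[1],p[0]])
roi=(170,100,470,240)
g=cv2.inRange(H,(35,80,30),(85,255,255)); print('boards');blobs(c,g,10,roi=roi)
b=cv2.inRange(H,(8,120,80),(25,255,255)); print('brass');blobs(c,b,107,roi=(230,140,280,190))
notblue=255-cv2.inRange(H,(95,60,60),(115,255,255))
print('pad');blobs(c,notblue,6,roi=(175,185,236,245))
blk=cv2.inRange(H,(0,0,140),(180,60,255));print('block');blobs(c,blk,36,roi=(175,185,236,245));blobs(c,blk,30,roi=(170,255,240,300))
print('nest');blobs(c,notblue,16,roi=(288,130,350,195))
print('fixture');blobs(c,notblue,20,roi=(222,140,285,212));blobs(c,blk,20,roi=(222,140,285,212))
print('driver');blobs(c,notblue,66,roi=(290,195,325,228));blobs(c,cv2.inRange(H,(0,0,0),(180,255,45)),120,roi=(290,195,325,228))
E
```

```text
(206, 215) [170   4 195]
(190, 205) [160   4 183]
(208, 278) [160   4 179]
(250, 190) [170   4 195]
(245, 160) [ 20 173 162]
(378, 158) [120   5 148]
(415, 180) [105 112 184]
(307, 213) [106  53  53]
(300, 215) [103  31  75]
(296, 165) [103  20  90]
(310, 150) [ 90  12 110]
(330, 180) [103  40  76]
(350, 100) [104 112 184]
boards
px [419. 188.] rect c (510.3 -388.1) size 42.4 x 24.0 ang -19.3 deg cen (509.1 -387.4)
px [380. 168.] rect c (585.0 -246.4) size 58.2 x 24.5 ang 63.0 deg cen (579.7 -253.0)
px [426. 165.] rect c (589.8 -416.0) size 40.6 x 24.1 ang -19.3 deg cen (593.6 -416.9)
px [373. 154.] rect c (633.2 -223.7) size 38.9 x 27.8 ang 63.0 deg cen (634.7 -222.0)
brass
px [244. 161.] rect c (596.4 227.9) size 36.2 x 34.7 ang -26.3 deg cen (596.6 228.9)
pad
px [206. 215.] rect c (415.7 381.8) size 163.8 x 68.9 ang 55.2 deg cen (415.5 382.2)
block
px [204. 217.] rect c (408.3 379.1) size 138.2 x 38.8 ang 55.7 deg cen (408.1 378.9)
px [206. 278.] rect c (193.1 374.2) size 182.9 x 52.2 ang 81.1 deg cen (193.3 374.5)
nest
px [319. 163.] rect c (602.2 -25.9) size 180.1 x 148.4 ang 89.5 deg cen (601.6 -25.4)
fixture
px [254. 176.] rect c (551.5 210.3) size 202.7 x 128.4 ang 27.1 deg cen (552.7 208.6)
px [259. 186.] rect c (517.1 189.7) size 122.9 x 117.3 ang -63.5 deg cen (515.9 189.3)
px [241. 157.] rect c (620.6 245.6) size 128.0 x 46.8 ang -63.4 deg cen (622.7 256.6)
driver
px [306. 212.] rect c (422.5 19.5) size 51.8 x 51.8 ang 89.7 deg cen (423.7 20.5)
```

Run:
```python
from h import *
go([408,379,330],np.radians(145.7))
```

```text
shift [-0.2415 -0.023   0.0742] turn [-8.000e-04 -8.000e-04 -1.346e+00] deg -77.1
```

```bash
python3 -m pendant '[[[-0.2415,-0.023,0.074],[0,0,-1.346],0.0918],[[-0.2415,-0.023,0.074],[0,0,-1.346],0.0918],[[-0.2415,-0.023,0.074],[0,0,-1.346],0.0918],[[-0.2415,-0.023,0.074],[0,0,-1.346],0.0918],[[-0.2415,-0.023,0.074],[0,0,-1.346],0.0918],[[-0.2415,-0.023,0.074],[0,0,-1.346],0.0918],[[-0.2415,-0.023,0.074],[0,0,-1.346],0.0918],[[-0.2415,-0.023,0.074],[0,0,-1.346],0.0918],[[-0.2415,-0.023,0.074],[0,0,-1.346],0.0918],[[-0.2415,-0.023,0.074],[0,0,-1.346],0.0918]]'
python3 -m pendant '[[[0,0,0],[0,0,-0.1],0.0918],[[0,0,0],[0,0,-0.1],0.0918],[[0,0,0],[0,0,-0.1],0.0918],[[0,0,0],[0,0,-0.1],0.0918]]'
python3 - <<'E'
from h import *
c=cam('wrist','w1.png'); print(get_obs()['joint_positions'].round(3)); go([408,379,330],np.radians(145.7))
H=hsv(c)
blk=cv2.inRange(H,(0,0,140),(180,60,255));blobs(c,blk,36,amin=300)
blk=cv2.inRange(H,(0,0,0),(180,255,60));blobs(c,blk,6,amin=300)
E
```

```text
time: 0.98
tool_pos: [408.7, 378.6, 330.0]
tcp_rot: [3.141, -0.001, -2.316]
contact_force: [0.2, 0.1, 0.2]
grip_width: 92.0
time: 1.32
tool_pos: [408.0, 379.2, 330.6]
tcp_rot: [3.141, -0.0, -2.224]
contact_force: [-0.0, 0.7, -0.9]
grip_width: 91.9
[ 0.611  0.468  1.544  0.     1.13  -1.878]
shift [ 0.0002 -0.0001  0.0007] turn [ 0.0001 -0.0001 -0.054 ] deg -3.1
px [329. 218.] rect c (420.8 402.5) size 81.8 x 38.2 ang 55.5 deg cen (421.2 402.9)
px [ 31. 185.] rect c (594.2 236.2) size 54.7 x 22.9 ang -63.8 deg cen (593.1 234.6)
px [586.  49.] rect c (196.1 412.8) size 102.6 x 50.1 ang 80.7 deg cen (199.6 420.0)
px [62. 65.] rect c (503.1 199.5) size 109.7 x 104.7 ang 26.4 deg cen (502.1 205.2)
px [282. 308.] rect c (486.3 473.8) size 692.7 x 246.0 ang -37.6 deg cen (515.6 501.2)
px [322. 176.] rect c (412.2 382.5) size 168.6 x 74.7 ang 55.0 deg cen (412.1 382.1)
```

View pics/w1.png

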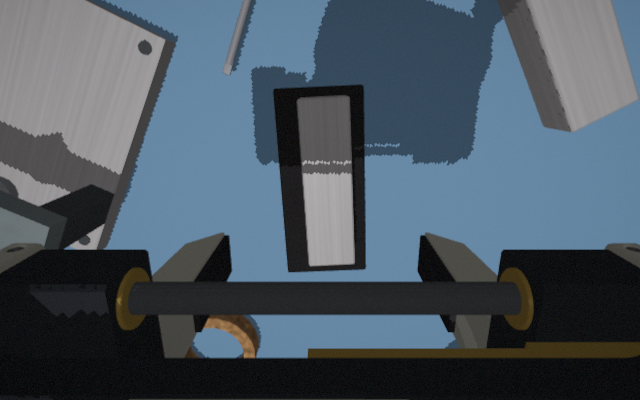

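Run:
```python
from h import *
c=load('w1'); H=hsv(c)
m=cv2.inRange(H,(0,0,75),(180,80,255)); r=blobs(c,m,36,amin=300,roi=(280,85,362,272))
cx,cy,w,h,a,_=max(r,key=lambda t:t[2]*t[3]); a=np.radians(a)
g=np.array([cx,cy])-45*np.array([np.cos(a),np.sin(a)]); print(g)
go([*g,189],a+np.pi/2)
```

```text
px [327. 180.] rect c (404.9 379.3) size 139.9 x 40.0 ang 55.5 deg cen (405.1 379.7)
[379.41459964 342.23766364]
shift [0.0467 0.0003 0.1417] turn [ 0.0001 -0.0001 -0.0513] deg -2.9
```

```bash
python3 -m pendant '[[[0.0467,0.0003,0.03],[0,0,-0.051],0.0918],[[0.0467,0.0003,0.06],[0,0,-0.051],0.0918],[[0.0467,0.0003,0.09],[0,0,-0.051],0.0918],[[0.0467,0.0003,0.11],[0,0,-0.051],0.0918],[[0.0467,0.0003,0.125],[0,0,-0.051],0.0918],[[0.0467,0.0003,0.135],[0,0,-0.051],0.0918],[[0.0467,0.0003,0.1415],[0,0,-0.051],0.0918],[[0.0467,0.0003,0.1415],[0,0,-0.051],0.0918],[[0.0467,0.0003,0.1415],[0,0,-0.051],0.0918]]'
python3 -m pendant '[[[0,0,0],[0,0,0],0.06],[[0,0,0],[0,0,0],0.04],[[0,0,0],[0,0,0],0.03],[[0,0,0],[0,0,0],0.03],[[0,0,0],[0,0,0],0.03],[[0,0,0],[0,0,0],0.03],[[0,0,0],[0,0,0],0.03],[[0,0,0],[0,0,0],0.03]]'
python3 - <<'E'
from h import *
print(get_obs()['tool_pos'],get_obs()['tcp_rot'])
E
```

```text
time: 2.12
tool_pos: [379.8, 342.4, 189.6]
tcp_rot: [-3.141, 0.001, -2.17]
contact_force: [0.1, 0.1, 0.1]
grip_width: 91.6
time: 2.78
tool_pos: [379.6, 342.2, 189.3]
tcp_rot: [-3.142, 0.0, -2.17]
contact_force: [0.1, 0.0, 0.9]
grip_width: 42.9
[379.60604513 342.19789935 189.26177363] [-3.14157779e+00  1.24520113e-04 -2.17012387e+00]
```

```bash
python3 -m pendant '[[[0,0,0],[0,0,0],0.06],[[0,0,0],[0,0,0],0.0918],[[0,0,0],[0,0,0],0.0918],[[0,0,0],[0,0,0],0.0918],[[0,0,0],[0,0,0],0.0918],[[0,0,-0.03],[0,0,0],0.0918],[[0,0,-0.07],[0,0,0],0.0918],[[0,0,-0.11],[0,0,0],0.0918]]'
python3 - <<'E'
from h import *
go([610,236,420],np.radians(297))
E
```

```text
time: 3.45
tool_pos: [379.2, 341.9, 299.7]
tcp_rot: [3.14, -0.003, -2.17]
contact_force: [1.1, 0.8, -0.9]
grip_width: 90.0
shift [-0.0424 -0.2501 -0.1207] turn [ 5.000e-04 -3.100e-03  5.001e-01] deg 28.7
```

```bash
python3 -m pendant '[[[-0.0424,-0.25,-0.1207],[0,0,0.5],0.0918],[[-0.0424,-0.25,-0.1207],[0,0,0.5],0.0918],[[-0.0424,-0.25,-0.1207],[0,0,0.5],0.0918],[[-0.0424,-0.25,-0.1207],[0,0,0.5],0.0918],[[-0.0424,-0.25,-0.1207],[0,0,0.5],0.0918],[[-0.0424,-0.25,-0.1207],[0,0,0.5],0.0918],[[-0.0424,-0.25,-0.1207],[0,0,0.5],0.0918],[[-0.0424,-0.25,-0.1207],[0,0,0.5],0.0918],[[-0.0424,-0.25,-0.1207],[0,0,0.5],0.0918],[[-0.0424,-0.25,-0.1207],[0,0,0.5],0.0918]]'
python3 - <<'E'
from h import *
c=cam('wrist','w2.png'); print(get_obs()['joint_positions'].round(3),c['R'][2],-c['R'].T@c['t'])
E
```

```text
time: 4.28
tool_pos: [609.4, 236.3, 418.9]
tcp_rot: [3.141, -0.002, -2.67]
contact_force: [0.5, -0.8, -0.4]
grip_width: 91.7
[ 0.253  0.579  1.101  0.     1.464 -1.79 ] [ 0.25527172  0.13125653 -0.95791861] [538.55621889 199.69433267 399.6771376 ]
```

View pics/w2.png

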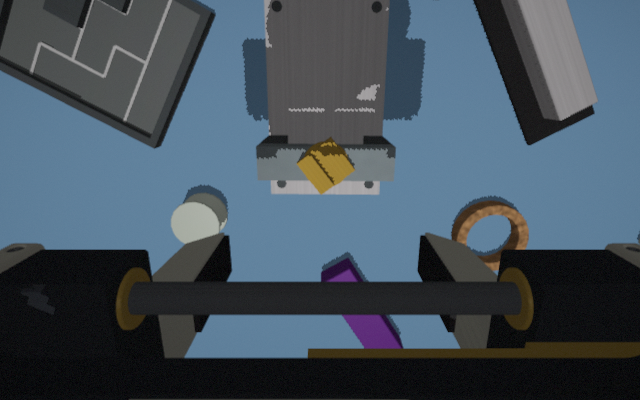

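Run:
```python
from h import *
c=load('w2'); H=hsv(c); S=H[:,:,1]
def row(r,a,b,th=60):
    s=S[r,a:b].astype(float); i=np.where(np.diff((s<th).astype(int))!=0)[0]; return a+i
for r in (5,30,60,90,120,130,185,190): print(r,row(r,225,425))
L=[];Rr=[]
for r in range(5,132,3):
    e=row(r,225,430); L.append((e[0]+.5,r)); Rr.append((e[-1]+.5,r))
L=ray(c,L,20)[:,:2];Q=ray(c,Rr,20)[:,:2]
def fit(P):
    v=cv2.fitLine(P.astype(np.float32),cv2.DIST_HUBER,0,.01,.01).ravel(); return v[2:],v[:2]*np.sign(v[0])
pl,dl=fit(L);pr,dr=fit(Q); print('edges',np.degrees(np.arctan2(dl[1],dl[0])),np.degrees(np.arctan2(dr[1],dr[0])))
d=dl+dr;d/=np.hypot(*d);n=np.array([-d[1],d[0]]); print('width',(pl-pr)@n)
mid=((pl+pr)/2)
# rear edge & bridge edges along columns
def col(x,a,b,th=60):
    s=S[a:b,x].astype(float); i=np.where(np.diff((s<th).astype(int))!=0)[0]; return a+i
B=[(x,col(x,165,215)[-1]+.5) for x in range(285,370,5)]
B=ray(c,B,20)[:,:2]; s=(B-mid)@d; print('rear s',np.median(s),s.std())
o=mid+d*(np.median(s)-50)+0*n; print('origin from plate',o,'yaw',np.degrees(np.arctan2(d[1],d[0])))
br=cv2.inRange(H,(10,120,60),(30,255,255)); blobs(c,br,107,roi=(280,120,370,210),amin=200)
i=c['img'][110:220,240:410]; i=cv2.resize(i,None,fx=4.5,fy=4.5,interpolation=cv2.INTER_CUBIC); cv2.imwrite('pics/w2c.png',i)
print('o proj at 107', proj(c,[[*o,107]]))
```

```text
5 [263 389]
30 [264 387]
60 [265 386]
90 [266 384]
120 [268 382]
130 [268 381]
185 [270 313 334 379]
190 [270 317 326 379]
edges 26.711481 26.500456
width -120.47577
rear s 143.57223718285132 0.3661108961961256
origin from plate [596.19727693 230.82798508] yaw 26.605968
px [325. 164.] rect c (593.8 229.2) size 38.5 x 38.1 ang 66.2 deg cen (594.4 229.5)
o proj at 107 [[325.71226251 167.60523358]]
```

View pics/w2c.png

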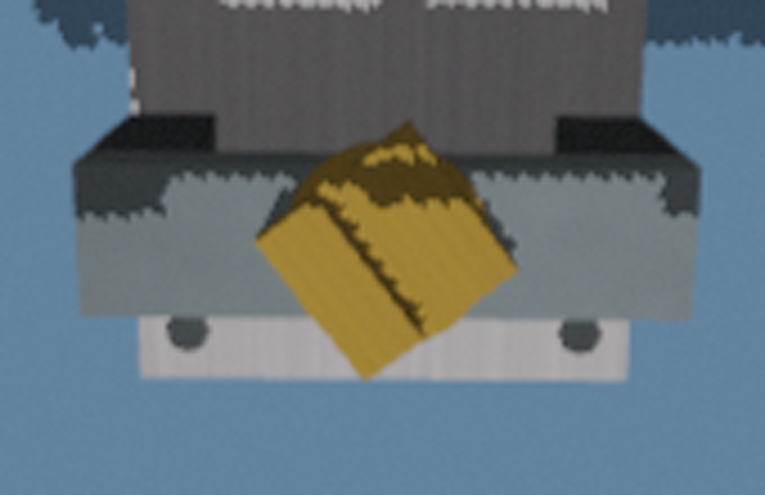

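Run:
```python
from h import *
c=load('w2')
P=np.array([(257,240),(365,380),(517,268),(410,122),(330,195),(425,330)])/4.5+[240,110]-0.5*(1-1/4.5)
W=ray(c,P,107)[:,:2]; print(W.round(1)); 
print('centre diag', (W[0]+W[2])/2, 'sizes',np.hypot(*(W[0]-W[1])),np.hypot(*(W[1]-W[2])))
for a,b in ((0,1),(4,5),(3,2)): d=W[b]-W[a]; print(np.degrees(np.arctan2(d[1],d[0])))
for a,b in ((1,2),): d=W[b]-W[a]; print(np.degrees(np.arctan2(d[1],d[0]))+90)
# bridge top z=95 corners
B=np.array([(75,165),(698,170),(80,315),(693,318)])/4.5+[240,110]
V=ray(c,B,95)[:,:2]; print(V.round(1),V.mean(0))
print(tool()[0], get_obs()['tcp_rot'])
```

```text
[[603.6 207.4]
 [618.8 237.5]
 [586.4 253. ]
 [571.3 222.8]
 [589.9 215.7]
 [604.9 243.2]]
centre diag [595.02917069 230.2106858 ] sizes 33.75137120549834 35.88115964696648
63.24884964699955
61.43473995045963
63.44071761621047
244.44370121811014
[[609.  170.9]
 [556.  277.4]
 [635.7 183.7]
 [581.8 291.3]] [595.61431372 230.82045466]
[609.01424497 236.75351918 418.9734599 ] [ 3.14069306e+00 -2.18545400e-03 -2.66935317e+00]
```

Run:
```python
from h import *
go([379.5,342.2,280],-2.170-np.pi/2)
```

```text
shift [0.1561 0.1982 0.1395] turn [ 0.0014 -0.0019 -0.4994] deg -28.6
```

```bash
python3 -m pendant '[[[0.1561,0.1982,0.1395],[0.0014,-0.0019,-0.4994],0.0918],[[0.1561,0.1982,0.1395],[0.0014,-0.0019,-0.4994],0.0918],[[0.1561,0.1982,0.1395],[0.0014,-0.0019,-0.4994],0.0918],[[0.1561,0.1982,0.1395],[0.0014,-0.0019,-0.4994],0.0918],[[0.1561,0.1982,0.1395],[0.0014,-0.0019,-0.4994],0.0918],[[0.1561,0.1982,0.1395],[0.0014,-0.0019,-0.4994],0.0918],[[0.1561,0.1982,0.1395],[0.0014,-0.0019,-0.4994],0.0918],[[0.1561,0.1982,0.1395],[0.0014,-0.0019,-0.4994],0.0918],[[0.1561,0.1982,0.1395],[0.0014,-0.0019,-0.4994],0.0918],[[0.1561,0.1982,0.1395],[0.0014,-0.0019,-0.4994],0.0918]]'
python3 - <<'E'
from h import *
go([379.5,342.2,189.3],-2.170-np.pi/2)
E
```

```text
time: 5.17
tool_pos: [380.4, 342.3, 280.9]
tcp_rot: [-3.139, 0.002, -2.169]
contact_force: [0.9, -0.1, -0.0]
grip_width: 91.5
shift [0.0008 0.0009 0.0916] turn [-0.0023  0.0023  0.0012] deg 0.1
```

```bash
python3 -m pendant '[[[0,0,0.03],[0,0,0],0.0918],[[0,0,0.06],[0,0,0],0.0918],[[0,0,0.08],[0,0,0],0.0918],[[0,0,0.0905],[0,0,0],0.0918],[[0,0,0.0905],[0,0,0],0.0918],[[0,0,0.0905],[0,0,0],0.0918]]'
python3 -m pendant '[[[0,0,0],[0,0,0],0.05],[[0,0,0],[0,0,0],0.03],[[0,0,0],[0,0,0],0.03],[[0,0,0],[0,0,0],0.03],[[0,0,0],[0,0,0],0.03],[[0,0,0],[0,0,0],0.03],[[0,0,0],[0,0,0],0.03],[[0,0,0],[0,0,0],0.03],[[0,0,0],[0,0,0],0.03],[[0,0,0],[0,0,0],0.03]]'
python3 -m pendant '[[[0,0,0],[0,0,0],0.03],[[0,0,0],[0,0,0],0.03],[[0,0,-0.01],[0,0,0],0.03],[[0,0,-0.03],[0,0,0],0.03],[[0,0,-0.05],[0,0,0],0.03],[[0,0,-0.05],[0,0,0],0.03],[[0,0,-0.05],[0,0,0],0.03]]'
python3 - <<'E'
from h import *
c=cam('wrist','w3.png')
H=hsv(c);m=cv2.inRange(H,(0,0,75),(180,80,255)); blobs(c,m,36+50,amin=1500)
p,r=tool(); print(p)
# target: block axis on fixture axis, grasp 85 mm in front of origin... pre-position 170 in front
O=np.array([595.6,230.6]);f=np.array([np.cos(np.radians(26.6)),np.sin(np.radians(26.6))])
for s,z in ((-200,240),(-200,204.5),(-85,204.5)):
    print(s,z); go([*(O+s*f),z],np.radians(26.6-90))
E
```

```text
time: 5.67
tool_pos: [381.9, 341.8, 190.5]
tcp_rot: [-3.139, 0.002, -2.172]
contact_force: [0.5, -1.1, 0.7]
grip_width: 91.4
time: 6.5
tool_pos: [380.9, 341.9, 189.9]
tcp_rot: [-3.14, 0.001, -2.171]
contact_force: [-1.6, 0.8, 1.5]
grip_width: 39.7
time: 7.08
tool_pos: [381.2, 341.9, 240.7]
tcp_rot: [-3.139, 0.003, -2.171]
contact_force: [0.1, -0.3, -5.0]
grip_width: 39.6
px [325. 331.] rect c (396.4 364.0) size 39.9 x 17.6 ang -34.4 deg cen (396.4 364.0)
px [610. 336.] rect c (290.4 439.1) size 28.1 x 23.1 ang -34.0 deg cen (291.5 438.8)
px [ 34. 335.] rect c (506.7 290.6) size 32.2 x 23.6 ang -35.6 deg cen (506.4 291.6)
px [325. 251.] rect c (372.0 328.3) size 70.3 x 34.8 ang -34.4 deg cen (373.2 329.7)
px [ 44. 159.] rect c (444.3 249.7) size 109.6 x 46.9 ang 40.6 deg cen (442.7 241.4)
px [609. 105.] rect c (252.0 350.0) size 102.6 x 26.8 ang 81.1 deg cen (254.4 343.0)
px [223.  71.] rect c (365.1 252.5) size 54.7 x 4.6 ang 31.2 deg cen (365.4 252.6)
[380.78649018 341.62109743 239.67204696]
-200 240
shift [ 0.1452 -0.1429 -0.0002] turn [-0.0015  0.0017  0.5066] deg 29.0
-200 204.5
shift [ 0.1453 -0.1429  0.0353] turn [-0.0015  0.0017  0.5066] deg 29.0
-85 204.5
shift [ 0.0447 -0.1987  0.0355] turn [-0.0015  0.0017  0.5066] deg 29.0
```

View pics/w3.png

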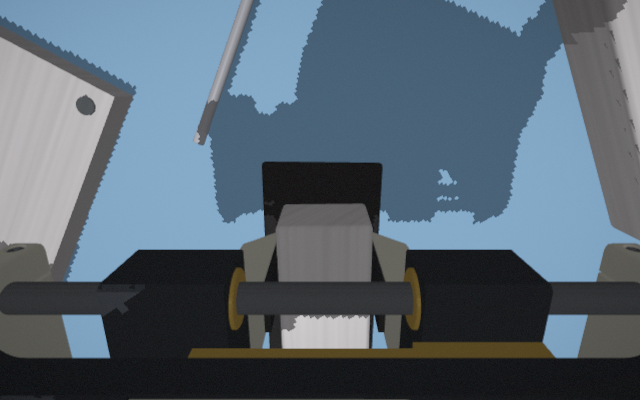

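Run:
```python
from h import *
O=np.array([595.6,230.6]);f=np.array([np.cos(np.radians(26.6)),np.sin(np.radians(26.6))])
go([*(O-165*f),245],np.radians(26.6-90))
```

```text
shift [ 0.1146 -0.1599 -0.0052] turn [-0.0015  0.0017  0.5066] deg 29.0
```

```bash
python3 -m pendant '[[[0.02,-0.03,-0.005],[0,0.001,0.1],0.03],[[0.04,-0.06,-0.005],[0,0.001,0.2],0.03],[[0.06,-0.085,-0.005],[0,0.001,0.3],0.03],[[0.08,-0.11,-0.005],[0,0.001,0.4],0.03],[[0.1,-0.135,-0.005],[0,0.001,0.5],0.03],[[0.11,-0.155,-0.005],[0,0.001,0.506],0.03],[[0.1146,-0.1599,-0.005],[0,0.001,0.506],0.03],[[0.1146,-0.1599,-0.005],[0,0.001,0.506],0.03],[[0.1146,-0.1599,-0.005],[0,0.001,0.506],0.03]]'
python3 - <<'E'
from h import *
c=cam('wrist')
H=hsv(c);S=H[:,:,1]
p,r=tool(); print(p,r.as_euler('xyz'))
O=np.array([595.6,230.6]);f=np.array([np.cos(np.radians(26.6)),np.sin(np.radians(26.6))])
for s,z in ((-165,205),(-85,205)):
    print(s,z); go([*(O+s*f),z],np.radians(26.6-90))
E
```

```text
time: 7.88
tool_pos: [447.7, 157.1, 244.2]
tcp_rot: [-3.141, -0.001, -2.677]
contact_force: [-0.6, -0.2, -3.6]
grip_width: 39.6
[447.59728885 157.60882012 244.38397504] [-3.14136912e+00 -3.60492892e-04 -2.67619639e+00]
-165 205
shift [-0.     -0.001   0.0394] turn [-0.0002 -0.0004  0.0011] deg 0.1
-85 205
shift [-0.08   -0.0011  0.0394] turn [-0.0002 -0.0004  0.0011] deg 0.1
```

```bash
python3 -m pendant '[[[0,-0.0007,0.02],[0,0,0],0.03],[[0,-0.0007,0.033],[0,0,0],0.03],[[0,-0.0007,0.038],[0,0,0],0.03],[[0,-0.0007,0.038],[0,0,0],0.03],[[-0.02,-0.0007,0.038],[0,0,0],0.03],[[-0.04,-0.0007,0.038],[0,0,0],0.03],[[-0.06,-0.0007,0.038],[0,0,0],0.03],[[-0.075,-0.0007,0.038],[0,0,0],0.03],[[-0.08,-0.0007,0.038],[0,0,0],0.03],[[-0.08,-0.0007,0.038],[0,0,0],0.03]]'
python3 -m pendant '[[[0,0,0.001],[0,0,0],0.03],[[0,0,0.001],[0,0,0],0.03],[[0,0,0.001],[0,0,0],0.03]]'
python3 -m pendant '[[[0,0,0.001],[0,0,0],0.03],[[0,0,0.001],[0,0,0],0.03],[[0,0,0.001],[0,0,0],0.03]]'
```

```text
time: 8.77
tool_pos: [520.6, 193.1, 207.6]
tcp_rot: [-3.14, 0.003, -2.675]
contact_force: [-0.7, 0.2, -3.2]
grip_width: 40.3
time: 9.02
tool_pos: [519.2, 192.0, 206.1]
tcp_rot: [-3.141, 0.0, -2.677]
contact_force: [-0.2, -0.0, -3.7]
grip_width: 39.8
time: 9.27
tool_pos: [519.9, 192.1, 205.2]
tcp_rot: [-3.141, 0.001, -2.677]
contact_force: [-0.8, 0.8, -3.7]
grip_width: 39.5
```

```bash
for i in 1; do python3 -m pendant '[[[0,0,0.0007],[0,0,0],0.03],[[0,0,0.0007],[0,0,0],0.03],[[0,0,0.0007],[0,0,0],0.03]]'
python3 -m pendant '[[[0,0,0.0007],[0,0,0],0.03],[[0,0,0.0007],[0,0,0],0.03],[[0,0,0.0007],[0,0,0],0.03]]'; done
```

```text
time: 9.52
tool_pos: [520.1, 192.2, 204.4]
tcp_rot: [-3.141, 0.001, -2.677]
contact_force: [-1.0, 0.1, -3.6]
grip_width: 39.7
time: 9.77
tool_pos: [520.1, 192.2, 204.0]
tcp_rot: [-3.14, 0.002, -2.677]
contact_force: [-1.2, -1.4, -1.2]
grip_width: 40.0
```

```bash
python3 -m pendant '[[[0,0,0],[0,0,0],0.05],[[0,0,0],[0,0,0],0.0918],[[0,0,0],[0,0,0],0.0918],[[0,0,0],[0,0,0],0.0918],[[0,0,0],[0,0,0],0.0918],[[0,0,-0.03],[0,0,0],0.0918],[[0,0,-0.07],[0,0,0],0.0918],[[0,0,-0.11],[0,0,0],0.0918],[[0,0,-0.13],[0,0,0],0.0918]]'
cat >> h.py <<'E'
O=np.array([595.6,230.6]);FY=np.radians(26.6);f=np.array([np.cos(FY),np.sin(FY)]);fn=np.array([-f[1],f[0]])
def look(beta,dist,camz,tilt):
    b=np.radians(beta);t=np.radians(tilt)
    h=np.r_[np.cos(b)*f-np.sin(b)*fn,0]; Z=np.array([0,0,1.])
    z=np.sin(t)*h-np.cos(t)*Z; x=-np.cos(t)*h-np.sin(t)*Z; y=np.cross(z,x)
    r=R.from_matrix(np.c_[x,y,z]); c=load('w3')  # cam in tool
    cpos=np.r_[O,0]-dist*h+np.array([0,0,camz])
    p=cpos-r.apply([79,0,19.5]); p0,r0=tool()
    print('TCP',p.round(1),'shift',(r0.inv().apply(p-p0)/1000).round(4),'turn',(r0.inv()*r).as_rotvec().round(4), np.degrees((r0.inv()*r).magnitude()))
E
python3 - <<'E'
from h import *
for b in (20,30): look(b,250,95,60)
E
```

```text
time: 10.52
tool_pos: [520.5, 192.5, 338.5]
tcp_rot: [-3.139, 0.008, -2.677]
contact_force: [0.8, 0.2, 0.1]
grip_width: 91.0
TCP [369.7 204.5 173.2] shift [0.1306 0.0788 0.1641] turn [ 0.1818 -1.0282  0.3176] 62.53249224816533
TCP [368.6 244.1 173.2] shift [0.1138 0.1147 0.1642] turn [ 0.2736 -1.0142  0.4751] 66.05590211819813
```

```bash
python3 -m pendant '[[[0.03,0.01,0.01],[0.018,-0.1,0.03],0.0918],[[0.06,0.02,0.02],[0.036,-0.2,0.06],0.0918],[[0.08,0.03,0.04],[0.055,-0.31,0.095],0.0918],[[0.1,0.04,0.06],[0.073,-0.41,0.127],0.0918],[[0.12,0.05,0.08],[0.09,-0.51,0.16],0.0918],[[0.13,0.06,0.1],[0.11,-0.62,0.19],0.0918],[[0.1306,0.07,0.12],[0.127,-0.72,0.222],0.0918],[[0.1306,0.0788,0.14],[0.145,-0.82,0.254],0.0918],[[0.1306,0.0788,0.16],[0.163,-0.925,0.286],0.0918],[[0.1306,0.0788,0.1641],[0.1818,-1.0282,0.3176],0.0918]]'
python3 - <<'E'
from h import *
look(20,250,95,60)
c=cam('wrist','w4.png'); print(get_obs()['joint_positions'].round(2),-c['R'].T@c['t'],c['R'][2], proj(c,[[*O,50],[*O,57],[*(O-15*f),78]]))
E
```

```text
time: 11.35
tool_pos: [392.5, 232.0, 276.9]
tcp_rot: [-3.02, 0.589, -2.89]
contact_force: [0.1, -0.5, -0.4]
grip_width: 91.6
TCP [369.7 204.5 173.2] shift [ 0.0817 -0.0123  0.0722] turn [-0.0189 -0.4505  0.1219] 26.759616549142347
[ 0.43  0.32  2.08 -0.91  0.28 -0.52] [339.71824178 215.05950606 217.43478431] [ 0.77300987  0.07799145 -0.62958167] [[307.66741832 227.58758567]
 [306.58745603 234.5015553 ]
 [296.95705801 246.83280071]]
```

View pics/w4.png

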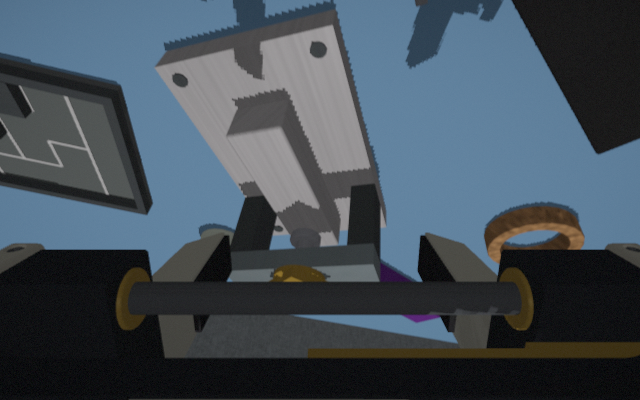

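Run:
```python
from h import *
for b in (0,10,20): look(b,220,150,45)
```

```text
TCP [436.5 150.9 219.7] shift [ 0.0143 -0.0824  0.0703] turn [-0.2563 -0.2001 -0.1568] 20.68423804792428
TCP [425.1 179.8 219.7] shift [ 0.0177 -0.0521  0.0645] turn [-0.1453 -0.1927 -0.0219] 13.883158682351034
TCP [418.9 210.1 219.7] shift [ 0.0165 -0.0212  0.0616] turn [-0.034  -0.1842  0.1127] 12.525963575600276
```

```bash
python3 -m pendant '[[[0.004,-0.015,0.015],[-0.05,-0.05,-0.022],0.0918],[[0.008,-0.03,0.03],[-0.1,-0.1,-0.045],0.0918],[[0.012,-0.05,0.05],[-0.15,-0.15,-0.067],0.0918],[[0.016,-0.067,0.067],[-0.2,-0.196,-0.09],0.0918],[[0.016,-0.067,0.067],[-0.2,-0.196,-0.09],0.0918],[[0.016,-0.067,0.067],[-0.2,-0.196,-0.09],0.0918],[[0.016,-0.067,0.067],[-0.2,-0.196,-0.09],0.0918]]'
python3 - <<'E'
from h import *
look(5,220,150,45)
c=cam('wrist','w5.png'); print(get_obs()['joint_positions'].round(3),-c['R'].T@c['t'],c['R'][2], proj(c,[[*O,50],[*O,57],[*(O-15*f),78]]))
i=c['img'][150:290,230:430]; cv2.imwrite('pics/w5c.png',cv2.convertScaleAbs(cv2.resize(i,None,fx=4,fy=4,interpolation=cv2.INTER_CUBIC),alpha=1.6,beta=20))
E
```

```text
time: 11.98
tool_pos: [386.3, 329.5, 327.4]
tcp_rot: [-3.066, 0.754, -2.758]
contact_force: [0.2, 0.5, -0.1]
grip_width: 92.0
TCP [430.2 165.1 219.7] shift [ 0.0889 -0.1635  0.0768] turn [-0.0711 -0.0313  0.0058] 4.462846770182314
[ 0.621  0.303  1.955 -0.993  0.282 -0.419] [345.61585527 310.74850323 259.83127003] [ 0.82865447  0.25517362 -0.49821502] [[146.63374178  90.22663609]
 [144.00821543  96.48281072]
 [123.8916926  102.35106218]]
```

View pics/w5c.png

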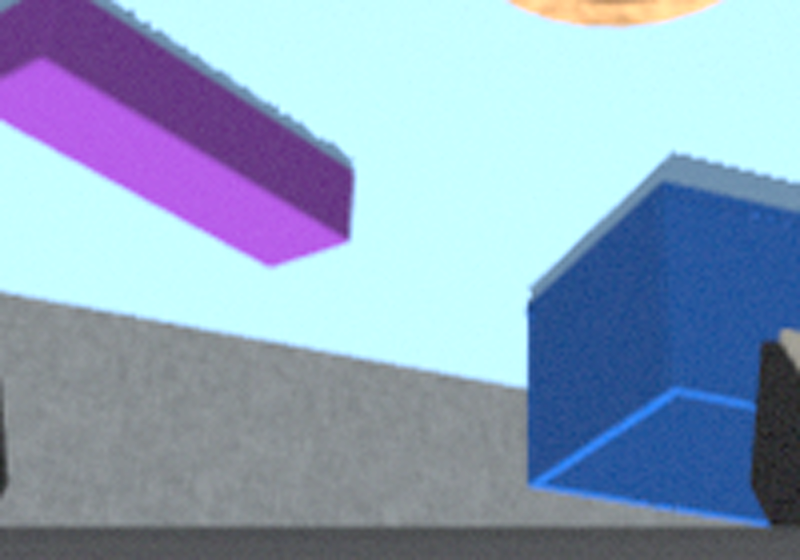

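Run:
```python
from h import *
c=load('w4')
i=c['img'][190:290,225:395]; cv2.imwrite('pics/w4c.png',cv2.convertScaleAbs(cv2.resize(i,None,fx=4.7,fy=4.7,interpolation=cv2.INTER_CUBIC),alpha=1.8,beta=20))
zs=[50,54,59,62,67]
for z in zs: print(z,proj(c,[[*(O+13*(-np.cos(.35)*f+np.sin(.35)*fn)),z]]).round(1))
print(proj(c,[[*(O-15*f+40*fn),78],[*(O-15*f-40*fn),78],[*(O-15*f),78],[*(O-15*f),95]]).round(1))
print(proj(c,[[*(O-15*f+40*fn),20],[*(O-15*f-40*fn),20]]).round(1))
```

```text
50 [[308.2 218.9]]
54 [[307.5 222.9]]
59 [[306.7 228. ]]
62 [[306.2 231.1]]
67 [[305.4 236.4]]
[[347.3 243.6]
 [250.5 249.8]
 [297.  246.8]
 [293.6 266.6]]
[[351.4 184.7]
 [265.3 194.1]]
```

View pics/w4c.png

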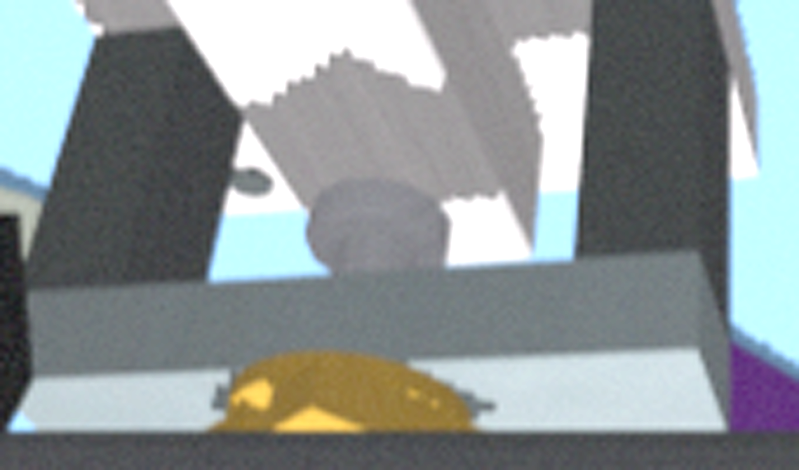

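Run:
```python
from h import *
c=load('w4'); g=cv2.cvtColor(c['img'],cv2.COLOR_BGR2GRAY).astype(float)
for a,b in ((300,305),(280,286),(330,336)):
    print(a,list(enumerate(g[218:272,a:b].mean(1).round(0).astype(int),218)))
def edge(col,r0,r1,w=2):
    p=g[r0:r1,col-w:col+w+1].mean(1); d=np.abs(np.diff(p)); i=d.argmax(); s=slice(max(i-2,0),i+3); return r0+.5+(d[s]*np.arange(s.start,s.start+len(d[s]))).sum()/d[s].sum()
for col in (275,285,328,335,342): 
    for z,r in ((78,(240,256)),(95,(259,274))):
        e=edge(col,*r)
        # predicted row at this column on front line
        t=np.linspace(-60,60,400); P=proj(c,np.c_[O-15*f+t[:,None]*fn,np.full(400,z)]); print(col,z,round(e,2),np.interp(-col,-P[np.argsort(-P[:,0]),0],P[np.argsort(-P[:,0]),1]).round(2) if False else P[np.abs(P[:,0]-col).argmin(),1].round(2))
```

```text
300 [(218, np.int64(77)), (219, np.int64(77)), (220, np.int64(77)), (221, np.int64(76)), (222, np.int64(77)), (223, np.int64(77)), (224, np.int64(76)), (225, np.int64(77)), (226, np.int64(76)), (227, np.int64(75)), (228, np.int64(70)), (229, np.int64(69)), (230, np.int64(69)), (231, np.int64(69)), (232, np.int64(69)), (233, np.int64(69)), (234, np.int64(72)), (235, np.int64(69)), (236, np.int64(68)), (237, np.int64(66)), (238, np.int64(67)), (239, np.int64(67)), (240, np.int64(67)), (241, np.int64(67)), (242, np.int64(66)), (243, np.int64(67)), (244, np.int64(66)), (245, np.int64(67)), (246, np.int64(66)), (247, np.int64(63)), (248, np.int64(59)), (249, np.int64(59)), (250, np.int64(57)), (251, np.int64(57)), (252, np.int64(57)), (253, np.int64(57)), (254, np.int64(58)), (255, np.int64(58)), (256, np.int64(58)), (257, np.int64(58)), (258, np.int64(58)), (259, np.int64(57)), (260, np.int64(57)), (261, np.int64(58)), (262, np.int64(58)), (263, np.int64(57)), (264, np.int64(58)), (265, np.int64(59)), (266, np.int64(60)), (267, np.int64(59)), (268, np.int64(59)), (269, np.int64(59)), (27
[... 1866 characters left out ...]
58)), (249, np.int64(58)), (250, np.int64(58)), (251, np.int64(57)), (252, np.int64(58)), (253, np.int64(58)), (254, np.int64(57)), (255, np.int64(58)), (256, np.int64(58)), (257, np.int64(58)), (258, np.int64(58)), (259, np.int64(58)), (260, np.int64(58)), (261, np.int64(57)), (262, np.int64(59)), (263, np.int64(58)), (264, np.int64(58)), (265, np.int64(70)), (266, np.int64(96)), (267, np.int64(110)), (268, np.int64(112)), (269, np.int64(112)), (270, np.int64(113)), (271, np.int64(113))]
275 78 249.11 248.22
275 95 272.12 267.49
285 78 248.5 247.6
285 95 264.36 267.0
328 78 245.75 244.86
328 95 265.79 264.99
335 78 245.35 244.42
335 95 265.48 264.65
342 78 245.02 243.98
342 95 265.19 264.32
```

Run:
```python
from h import *
go([420,200,400],np.radians(207-90))
```

```text
shift [-0.0376 -0.1377 -0.0544] turn [-0.1042  0.7499 -0.1115] deg -6.4
```

```bash
python3 -m pendant '[[[-0.01,-0.03,-0.05],[-0.014,0.1,-0.015],0.0918],[[-0.02,-0.06,-0.054],[-0.028,0.2,-0.03],0.0918],[[-0.03,-0.09,-0.054],[-0.042,0.3,-0.045],0.0918],[[-0.0376,-0.12,-0.054],[-0.056,0.4,-0.06],0.0918],[[-0.0376,-0.1377,-0.054],[-0.07,0.5,-0.074],0.0918],[[-0.0376,-0.1377,-0.054],[-0.083,0.6,-0.09],0.0918],[[-0.0376,-0.1377,-0.0544],[-0.097,0.7,-0.104],0.0918],[[-0.0376,-0.1377,-0.0544],[-0.1042,0.7499,-0.1115],0.0918],[[-0.0376,-0.1377,-0.0544],[-0.1042,0.7499,-0.1115],0.0918],[[-0.0376,-0.1377,-0.0544],[-0.1042,0.7499,-0.1115],0.0918]]'
python3 - <<'E'
from h import *
print(get_obs()['joint_positions'].round(3))
go([420,200,400],np.radians(207-90))
go([424,20,400],np.radians(207-90))
E
```

```text
time: 12.87
tool_pos: [420.8, 197.4, 399.4]
tcp_rot: [3.139, -0.009, -2.673]
contact_force: [-0.3, 0.1, -0.7]
grip_width: 91.5
[ 2.730e-01  2.390e-01  1.686e+00  1.000e-03  1.226e+00 -1.766e+00]
shift [-0.0004  0.0027 -0.0006] turn [ 0.0024 -0.0086 -0.003 ] deg -0.2
shift [ 0.0772 -0.1597 -0.0003] turn [ 0.0024 -0.0086 -0.003 ] deg -0.2
```

```bash
python3 -m pendant '[[[0.015,-0.04,0],[0,0,0],0.0918],[[0.03,-0.08,0],[0,0,0],0.0918],[[0.05,-0.12,0],[0,0,0],0.0918],[[0.052,-0.16,0],[0,0,0],0.0918],[[0.052,-0.16,0],[0,0,0],0.0918],[[0.052,-0.16,0],[0,0,0],0.0918]]'
python3 - <<'E'
from h import *
c=cam('wrist','w6.png'); H=hsv(c)
print(proj(c,[[424,20,120],[424,20,72]]))
i=c['img'][100:260,220:460]; i=cv2.resize(i,None,fx=3.3,fy=3.3,interpolation=cv2.INTER_CUBIC); cv2.imwrite('pics/w6c.png',cv2.convertScaleAbs(i,alpha=2,beta=20))
E
```

```text
time: 13.37
tool_pos: [446.5, 30.0, 399.2]
tcp_rot: [3.141, -0.002, -2.678]
contact_force: [-0.5, 0.8, -1.0]
grip_width: 92.0
[[326.18913157 163.77166157]
 [325.85221824 152.32148344]]
```

View pics/w6c.png

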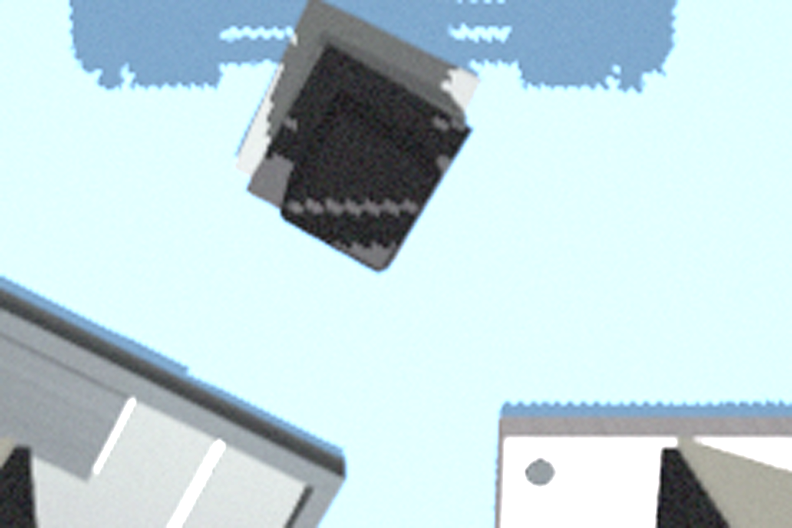

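Run:
```python
from h import *
c=load('w6')
P=np.array([(282,215),(382,270),(443,158),(345,98)])/3.3+[220,100]-.35
W=ray(c,P,120)[:,:2]; print(W.round(1),W.mean(0))
for a,b in ((0,1),(1,2),(2,3),(3,0)): d=W[b]-W[a]; print(np.hypot(*d).round(1),np.degrees(np.arctan2(d[1],d[0])).round(1)%90)
# collar corner & stand corners
g=cv2.cvtColor(c['img'],cv2.COLOR_BGR2GRAY)
print(ray(c,(np.array([(468,130),(325,42)])/3.3+[220,100]-.35),72)[:,:2])
H=hsv(c); m=((H[:,:,1]<60)|(H[:,:,2]<50)).astype(np.uint8)*255
blobs(c,m,72,roi=(280,95,375,190),amin=300)
m=(g<38).astype(np.uint8)*255; 
for z in (72,120): blobs(c,cv2.morphologyEx(m,cv2.MORPH_CLOSE,np.ones((5,5))),z,roi=(280,95,375,190),amin=300)
```

```text
[[431.7   6.3]
 [433.1  32.3]
 [404.1  32.8]
 [402.    7.4]] [417.7002475   19.68532243]
26.0 87.0
29.0 89.1
25.5 85.2
29.7 88.0
[[399.94329633  42.34279344]
 [396.43750676  -1.0737973 ]]
px [327. 139.] rect c (415.6 16.6) size 57.7 x 51.9 ang 0.4 deg cen (414.6 16.5)
px [330. 148.] rect c (419.3 19.4) size 48.1 x 43.8 ang -3.8 deg cen (418.5 20.3)
px [330. 148.] rect c (412.4 15.5) size 40.6 x 36.9 ang -3.8 deg cen (411.8 16.2)
```

Run:
```python
from h import *
go([419.3,19.6,330],np.radians(86))
go([419.3,19.6,255],np.radians(86))
```

```text
shift [0.0291 0.0014 0.0692] turn [ 0.     -0.0029  0.5354] deg 30.7
shift [0.0289 0.0013 0.1442] turn [ 0.     -0.0029  0.5354] deg 30.7
```

```bash
python3 -m pendant '[[[0.01,0,0.02],[0,0,0.12],0.0918],[[0.02,0,0.04],[0,0,0.24],0.0918],[[0.029,0.0014,0.06],[0,0,0.36],0.0918],[[0.029,0.0014,0.065],[0,0,0.48],0.0918],[[0.029,0.0014,0.065],[0,-0.002,0.535],0.0918],[[0.029,0.0014,0.08],[0,-0.002,0.535],0.0918],[[0.029,0.0014,0.105],[0,-0.002,0.535],0.0918],[[0.029,0.0014,0.13],[0,-0.002,0.535],0.0918],[[0.029,0.0014,0.142],[0,-0.002,0.535],0.0918],[[0.029,0.0014,0.144],[0,-0.002,0.535],0.0918]]'
python3 -m pendant '[[[0,0,0],[0,0,0],0.06],[[0,0,0],[0,0,0],0.03],[[0,0,0],[0,0,0],0.015],[[0,0,0],[0,0,0],0.015],[[0,0,0],[0,0,0],0.015],[[0,0,0],[0,0,0],0.015],[[0,0,0],[0,0,0],0.015],[[0,0,0],[0,0,0],0.015],[[0,0,0],[0,0,0],0.015],[[0,0,0],[0,0,0],0.015]]'
python3 -m pendant '[[[0,0,0],[0,0,0],0.015],[[0,0,0],[0,0,0],0.015],[[0,0,-0.02],[0,0,0],0.015],[[0,0,-0.05],[0,0,0],0.015],[[0,0,-0.08],[0,0,0],0.015],[[0,0,-0.11],[0,0,0],0.015],[[0,0,-0.14],[0,0,0],0.015],[[0,0,-0.14],[0,0,0],0.015],[[0,0,-0.14],[0,0,0],0.015]]'
python3 - <<'E'
from h import *
c=cam('scene','s1.png'); p,r=tool(); o=get_obs(); print(p,o['tcp_rot'],o['grip_width'],o['joint_positions'].round(3))
P=p+r.apply([0,0,249]); a=proj(c,[P]); print(a)   # blade end
x,y=a[0].astype(int); i=c['img'][y-50:y+30,x-50:x+50]; cv2.imwrite('pics/s1c.png',cv2.convertScaleAbs(cv2.resize(i,None,fx=6,fy=6,interpolation=cv2.INTER_CUBIC),alpha=1.6,beta=10))
E
```

```text
time: 14.25
tool_pos: [418.3, 21.7, 253.6]
tcp_rot: [-3.141, -0.005, 3.077]
contact_force: [-0.6, 0.4, -0.2]
grip_width: 91.7
time: 15.08
tool_pos: [419.6, 20.1, 255.7]
tcp_rot: [-3.14, 0.001, 3.074]
contact_force: [-0.2, 0.4, 0.0]
grip_width: 29.8
time: 15.83
tool_pos: [419.5, 20.4, 396.8]
tcp_rot: [-3.139, 0.004, 3.074]
contact_force: [-0.8, -0.7, -2.2]
grip_width: 27.6
[419.16839724  20.42949738 395.37428803] [-3.13965320e+00  7.42944590e-04  3.07437353e+00] 27.84620738501962 [-0.134  0.157  1.804 -0.002  1.18  -1.637]
[[313.37966721 160.66226532]]
```

View pics/s1c.png

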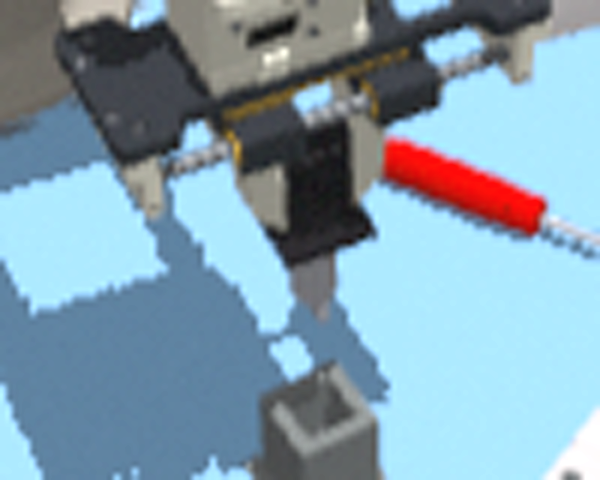

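Run:
```python
from h import *
go([595.6,230.6,380],np.radians(243.5-90))
```

```text
shift [-0.1619  0.2216  0.0151] turn [-2.1000e-03 -5.0000e-04 -1.1755e+00] deg -67.4
```

```bash
python3 -m pendant '[[[-0.015,0.02,0],[0,0,-0.118],0.015],[[-0.03,0.045,0],[0,0,-0.236],0.015],[[-0.05,0.07,0],[0,0,-0.354],0.015],[[-0.07,0.095,0],[0,0,-0.472],0.015],[[-0.09,0.12,0],[0,0,-0.59],0.015],[[-0.11,0.145,0.005],[0,0,-0.708],0.015],[[-0.13,0.17,0.01],[0,0,-0.826],0.015],[[-0.145,0.195,0.0151],[0,0,-0.944],0.015],[[-0.157,0.21,0.0151],[0,0,-1.062],0.015],[[-0.1619,0.2216,0.0151],[-0.002,0,-1.1755],0.015]]'
python3 -m pendant '[[[0,0,0],[0,0,0],0.015],[[0,0,0],[0,0,0],0.015]]'
python3 - <<'E'
from h import *
go([595.6,230.6,360],np.radians(243.5-90)); go([595.6,230.6,360],np.radians(243.5-90))
c=cam('wrist','w7.png'); print(get_obs()['joint_positions'].round(3))
i=c['img'][110:290,190:450]; cv2.imwrite('pics/w7c.png',cv2.convertScaleAbs(cv2.resize(i,None,fx=3,fy=3,interpolation=cv2.INTER_CUBIC),alpha=1.6,beta=10))
E
```

```text
time: 16.72
tool_pos: [596.9, 232.1, 376.3]
tcp_rot: [3.137, -0.004, -2.027]
contact_force: [-0.4, -0.6, -2.3]
grip_width: 28.3
time: 16.88
tool_pos: [595.7, 230.8, 377.7]
tcp_rot: [3.138, -0.004, -2.035]
contact_force: [-0.2, -0.0, -1.6]
grip_width: 27.8
shift [ 0.0002 -0.0001  0.0177] turn [ 0.0033 -0.0036 -0.002 ] deg -0.1
shift [ 0.0002 -0.0001  0.0177] turn [ 0.0033 -0.0036 -0.002 ] deg -0.1
[ 2.490e-01  5.740e-01  1.221e+00 -1.000e-03  1.351e+00 -2.427e+00]
```

View pics/w7c.png

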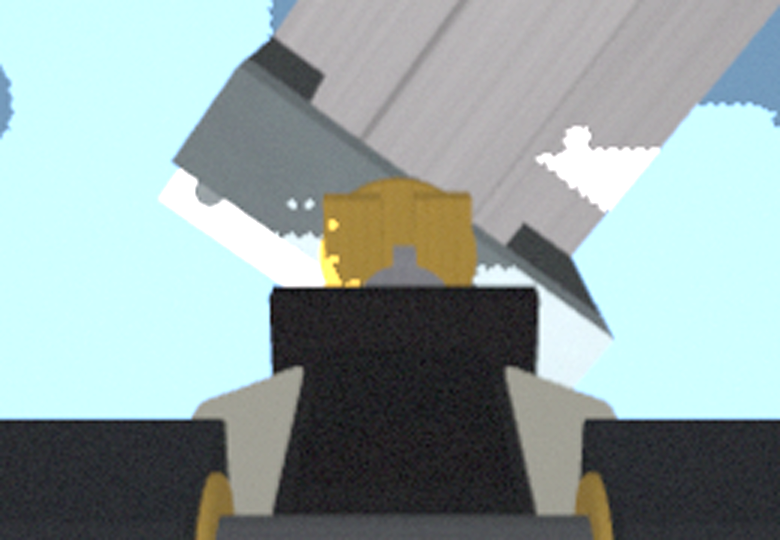

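Run:
```python
from h import *
c=load('w7'); p,r=tool()
g=c['img'].astype(int)
print(c['K'])
for row in (176,178,180): print(row,[tuple(g[row,x]) for x in range(312,336)])
b=ray(c,[(190+404/3-.33,110+255/3)],p[2]-249.7+6)[0]; s=ray(c,[(190+398.5/3-.33,110+200/3)],107)[0]
print('blade in tool',r.inv().apply(b-p),'slot',r.inv().apply(s-p))
```

```text
[[356.33728623   0.         324.25956613]
 [  0.         356.33728623 192.94584958]
 [  0.           0.           1.        ]]
176 [(np.int64(32), np.int64(71), np.int64(88)), (np.int64(28), np.int64(69), np.int64(86)), (np.int64(27), np.int64(70), np.int64(87)), (np.int64(30), np.int64(71), np.int64(88)), (np.int64(29), np.int64(72), np.int64(90)), (np.int64(30), np.int64(74), np.int64(93)), (np.int64(35), np.int64(78), np.int64(97)), (np.int64(35), np.int64(79), np.int64(99)), (np.int64(33), np.int64(79), np.int64(98)), (np.int64(33), np.int64(77), np.int64(96)), (np.int64(38), np.int64(79), np.int64(99)), (np.int64(35), np.int64(78), np.int64(97)), (np.int64(32), np.int64(77), np.int64(96)), (np.int64(32), np.int64(78), np.int64(96)), (np.int64(31), np.int64(76), np.int64(94)), (np.int64(33), np.int64(75), np.int64(93)), (np.int64(30), np.int64(70), np.int64(88)), (np.int64(31), np.int64(73), np.int64(91)), (np.int64(30), np.int64(71), np.int64(89)), (np.int64(27), np.int64(70), np.int64(88)), (np.int64(31), np.int64(70), np.int64(88)), (np.int64(32), np.int64(73), np.int64(90)), 
[... 1614 characters left out ...]
int64(78), np.int64(96)), (np.int64(32), np.int64(77), np.int64(96)), (np.int64(29), np.int64(78), np.int64(96)), (np.int64(34), np.int64(77), np.int64(97)), (np.int64(32), np.int64(77), np.int64(95)), (np.int64(27), np.int64(72), np.int64(91)), (np.int64(33), np.int64(75), np.int64(93)), (np.int64(36), np.int64(81), np.int64(100)), (np.int64(35), np.int64(80), np.int64(99)), (np.int64(31), np.int64(78), np.int64(97)), (np.int64(26), np.int64(74), np.int64(95)), (np.int64(32), np.int64(79), np.int64(99)), (np.int64(36), np.int64(81), np.int64(101)), (np.int64(31), np.int64(78), np.int64(97))]
blade in tool [ 10.29034579   0.79607171 243.73584781] slot [ 15.699197    -0.48896471 271.43453342]
```

```bash
python3 -m pendant '[[[0,-0.0008,0],[0.003,-0.0035,0],0.015],[[0,-0.0008,0.007],[0.003,-0.0035,0],0.015],[[0,-0.0008,0.014],[0.003,-0.0035,0],0.015],[[0,-0.0008,0.017],[0.003,-0.0035,0],0.015],[[0,-0.0008,0.02],[0.003,-0.0035,0],0.015],[[0,-0.0008,0.022],[0.003,-0.0035,0],0.015],[[0,-0.0008,0.022],[0.003,-0.0035,0],0.015]]'
python3 -m pendant '[[[0,0,0.001],[0,0,0],0.015],[[0,0,0.002],[0,0,0],0.015],[[0,0,0.002],[0,0,0],0.015],[[0,0,0.002],[0,0,0],0.015]]'
python3 -c "
from h import *
o=get_obs();print(o['tool_pos'],o['contact_force'],o['moment'],o['joint_positions'])"
```

```text
time: 17.52
tool_pos: [596.5, 230.1, 357.7]
tcp_rot: [-3.139, 0.002, -2.034]
contact_force: [-0.8, 0.5, -0.2]
grip_width: 28.5
time: 17.85
tool_pos: [596.6, 230.3, 356.4]
tcp_rot: [-3.139, 0.003, -2.033]
contact_force: [-0.6, -0.2, -1.1]
grip_width: 27.7
[596.61160678 230.29771798 356.43200777] [-0.58617403 -0.19458644 -1.0820945 ] [ 0.04522646  0.05411037 -0.01765448] [ 2.48535032e-01  5.89301114e-01  1.25472472e+00  4.78632386e-04
  1.29312042e+00 -2.43076228e+00]
```

```bash
python3 -m pendant '[[[0,0,0.001],[0,0,0],0.015],[[0,0,0.002],[0,0,0],0.015],[[0,0,0.002],[0,0,0],0.015],[[0,0,0.002],[0,0,0],0.015]]'
python3 -m pendant '[[[0,0,0.001],[0,0,0],0.015],[[0,0,0.002],[0,0,0],0.015],[[0,0,0.002],[0,0,0],0.015],[[0,0,0.002],[0,0,0],0.015]]'
python3 -c "
from h import *
o=get_obs();print(o['tool_pos'],o['contact_force'],o['moment'],o['joint_positions'])"
```

```text
time: 18.18
tool_pos: [596.6, 230.2, 354.2]
tcp_rot: [-3.139, 0.003, -2.033]
contact_force: [0.2, -0.2, -1.5]
grip_width: 27.8
time: 18.52
tool_pos: [596.6, 230.2, 352.2]
tcp_rot: [-3.139, 0.003, -2.033]
contact_force: [-0.7, 0.4, -1.5]
grip_width: 27.7
[596.61740131 230.23951957 352.18012931] [-0.72133137  0.39575112 -1.51009647] [0.07596282 0.11814718 0.07208976] [ 2.48450972e-01  5.92722663e-01  1.26063253e+00  4.46640218e-04
  1.28425248e+00 -2.43073560e+00]
```

```bash
python3 -m pendant '[[[0,0,0.001],[0,0,0],0.015],[[0,0,0.0015],[0,0,0],0.015],[[0,0,0.0015],[0,0,0],0.015],[[0,0,0.0015],[0,0,0],0.015]]'
python3 -m pendant '[[[0.00011,0.00001,0],[0,0,0.12],0.015],[[0.00021,0.00003,0],[0,0,0.24],0.015],[[0.00032,0.00006,0],[0,0,0.36],0.015],[[0.00042,0.0001,0],[0,0,0.48],0.015],[[0.00051,0.00016,0],[0,0,0.6],0.015],[[0.00059,0.00022,0],[0,0,0.72],0.015],[[0.00067,0.0003,0],[0,0,0.84],0.015],[[0.00074,0.00038,0],[0,0,0.96],0.015],[[0.00079,0.00048,0],[0,0,1.08],0.015],[[0.00084,0.00057,0],[0,0,1.2],0.015]]'
python3 -c "
from h import *
o=get_obs();print(o['tool_pos'],o['contact_force'],o['moment'],o['joint_positions'])"
```

```text
time: 18.85
tool_pos: [596.6, 230.2, 350.7]
tcp_rot: [-3.139, 0.003, -2.033]
contact_force: [0.1, 0.5, -1.6]
grip_width: 27.8
time: 19.68
tool_pos: [595.7, 230.4, 350.8]
tcp_rot: [3.138, 0.004, 3.044]
contact_force: [0.5, 3.1, -2.2]
grip_width: 27.9
[595.71137752 230.4403583  350.78947641] [ 0.52100381  3.11845072 -2.2395637 ] [ 0.76099446 -0.14739823  0.11125878] [ 0.24875765  0.59207641  1.26576066  0.00210972  1.27874218 -1.22541153]
```

```bash
python3 -m pendant '[[[0.00011,0.00001,0],[0,0,0.12],0.015],[[0.00021,0.00003,0],[0,0,0.24],0.015],[[0.00032,0.00006,0],[0,0,0.36],0.015],[[0.00042,0.0001,0],[0,0,0.48],0.015],[[0.00051,0.00016,0],[0,0,0.6],0.015],[[0.00059,0.00022,0],[0,0,0.72],0.015],[[0.00067,0.0003,0],[0,0,0.84],0.015],[[0.00074,0.00038,0],[0,0,0.96],0.015],[[0.00079,0.00048,0],[0,0,1.08],0.015],[[0.00084,0.00057,0],[0,0,1.2],0.015]]'
python3 -c "
from h import *
o=get_obs();print(o['contact_force'],o['moment'],o['joint_positions'])"
python3 -m pendant '[[[0.00011,0.00001,0],[0,0,0.12],0.015],[[0.00021,0.00003,0],[0,0,0.24],0.015],[[0.00032,0.00006,0],[0,0,0.36],0.015],[[0.00042,0.0001,0],[0,0,0.48],0.015],[[0.00051,0.00016,0],[0,0,0.6],0.015],[[0.00059,0.00022,0],[0,0,0.72],0.015],[[0.00067,0.0003,0],[0,0,0.84],0.015],[[0.00074,0.00038,0],[0,0,0.96],0.015],[[0.00079,0.00048,0],[0,0,1.08],0.015],[[0.00084,0.00057,0],[0,0,1.2],0.015]]'
python3 -c "
from h import *
o=get_obs();print(o['contact_force'],o['moment'],o['joint_positions'])
c=cam('wrist','w8.png')"
```

```text
time: 20.52
tool_pos: [595.3, 230.6, 350.9]
tcp_rot: [3.136, -0.0, 1.844]
contact_force: [2.1, 0.6, -2.9]
grip_width: 27.8
[ 2.06274669  0.63842501 -2.86576677] [ 0.03222922 -0.51785643  0.03670668] [ 2.49403373e-01  5.91253787e-01  1.26705010e+00  5.59523853e-04
  1.27728337e+00 -2.40391908e-02]
time: 21.35
tool_pos: [595.5, 231.0, 350.8]
tcp_rot: [3.139, -0.004, 0.644]
contact_force: [0.4, -1.7, -1.2]
grip_width: 28.1
[ 0.35104261 -1.66879743 -1.22270057] [-0.54535609 -0.00767556  0.0556051 ] [ 2.50297524e-01  5.92248184e-01  1.26537344e+00 -6.55877169e-04
  1.27960305e+00  1.17729999e+00]
```

```bash
python3 -m pendant '[[[0.00011,0.00001,0],[0,0,0.12],0.015],[[0.00021,0.00003,0],[0,0,0.24],0.015],[[0.00032,0.00006,0],[0,0,0.36],0.015],[[0.00042,0.0001,0],[0,0,0.48],0.015],[[0.00051,0.00016,0],[0,0,0.6],0.015],[[0.00059,0.00022,0],[0,0,0.73],0.015],[[0.0006,0.00022,0],[0,0,0.73],0.015],[[0.0006,0.00022,0],[0,0,0.73],0.015]]'
python3 -m pendant '[[[0,0,0],[0,0,-0.03],0.015],[[0,0,0],[0,0,-0.06],0.015],[[0,0,0],[0,0,-0.06],0.015],[[0,0,-0.005],[0,0,-0.06],0.015],[[0,0,-0.012],[0,0,-0.06],0.015],[[0,0,-0.025],[0,0,-0.06],0.015],[[0,0,-0.045],[0,0,-0.06],0.015],[[0,0,-0.045],[0,0,-0.06],0.015]]'
python3 -c "
from h import *
o=get_obs();print(o['tool_pos'],o['contact_force'],o['moment'],o['joint_positions'])
c=cam('wrist','w8.png')
go([419.3,19.6,400],np.radians(86)); go([419.3,19.6,400],np.radians(86))"
```

```text
time: 22.07
tool_pos: [595.7, 231.2, 350.8]
tcp_rot: [-3.141, -0.003, -0.075]
contact_force: [-1.0, -3.5, -0.8]
grip_width: 27.6
time: 22.73
tool_pos: [596.3, 231.9, 400.7]
tcp_rot: [-3.137, -0.012, -0.019]
contact_force: [1.2, 0.6, 0.8]
grip_width: 28.0
[596.25786116 231.8707223  400.72698802] [1.20331173 0.63186474 0.81219473] [-0.06798077  0.08100041  0.01228246] [2.50963645e-01 5.57084888e-01 1.18839635e+00 9.72429672e-04
 1.38336888e+00 1.84085105e+00]
shift [-0.1726  0.2156 -0.0038] turn [-0.0039 -0.0097  0.0504] deg 2.9
shift [-0.1726  0.2156 -0.0038] turn [-0.0039 -0.0097  0.0504] deg 2.9
```

```bash
python3 -m pendant '[[[-0.03,0,0],[0,0,0],0.015],[[-0.06,0,0],[0,0,0],0.015],[[-0.08,0,0],[0,0,0],0.015],[[-0.08,0,0],[0,0,0],0.015]]'
python3 - <<'E'
from h import *
c=cam('wrist','w9.png'); q=proj(c,[[*O,107]])[0]; print(q,tool()[0])
x,y=q.astype(int); x0=max(0,x-60);y0=max(0,y-45)
i=c['img'][y0:y0+100,x0:x0+130]; cv2.imwrite('pics/w9c.png',cv2.convertScaleAbs(cv2.resize(i,None,fx=6,fy=6,interpolation=cv2.INTER_CUBIC),alpha=1.6,beta=10)); print(x0,y0)
br=cv2.inRange(hsv(c),(10,120,40),(30,255,255)); blobs(c,br,107,roi=(x-50,max(0,y-50),x+50,y+50),amin=200)
E
```

```text
time: 23.12
tool_pos: [512.4, 233.5, 394.9]
tcp_rot: [-3.14, -0.0, -0.018]
contact_force: [1.3, -0.4, -2.0]
grip_width: 27.9
[325.31923063  76.68755798] [514.19740227 233.4351874  395.24971898]
265 31
px [326.  76.] rect c (595.3 230.2) size 37.6 x 37.4 ang 0.2 deg cen (595.4 230.2)
```

View pics/w9c.png

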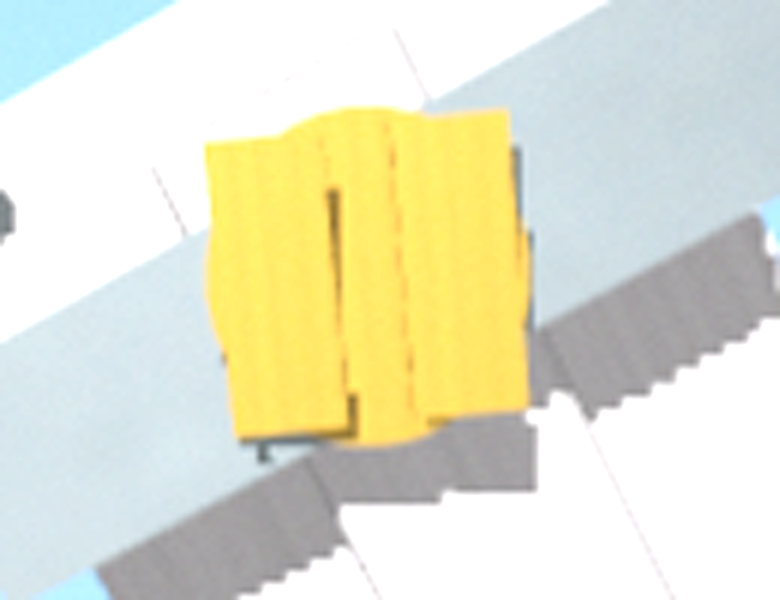

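Run:
```python
from h import *
c=load('w9')
P=np.array([(207,145),(240,437),(508,110),(527,407),(388,120),(410,410),(207,145),(322,137),(428,418),(527,407)])/6+[265,31]
W=ray(c,P,107)[:,:2]
for k in range(0,10,2): d=W[k+1]-W[k]; print(np.degrees(np.arctan2(d[1],d[0])).round(1)%90)
print(W[:4].mean(0))
```

```text
4.599999999999994
4.0
3.8000000000000114
2.5999999999999943
5.0
[595.18792654 229.59093154]
```

```bash
python3 -c "
from h import *
go([419.7,21.6,397],np.radians(86.1))"
```

```text
shift [-0.0905  0.2136 -0.0024] turn [-0.0017 -0.0029  0.0495] deg 2.8
```

```bash
python3 -m pendant '[[[-0.015,0.035,0],[0,0,0.01],0.015],[[-0.03,0.07,0],[0,0,0.02],0.015],[[-0.045,0.105,0],[0,0,0.03],0.015],[[-0.06,0.14,0],[0,0,0.04],0.015],[[-0.075,0.175,0],[-0.0017,-0.003,0.0495],0.015],[[-0.085,0.2,0],[-0.0017,-0.003,0.0495],0.015],[[-0.0905,0.2136,0],[-0.0017,-0.003,0.0495],0.015],[[-0.0905,0.2136,0],[-0.0017,-0.003,0.0495],0.015],[[-0.0905,0.2136,0],[-0.0017,-0.003,0.0495],0.015],[[-0.0905,0.2136,0],[-0.0017,-0.003,0.0495],0.015]]'
python3 -c "
from h import *
go([419.7,21.6,330],np.radians(86.1)); go([419.7,21.6,256.5],np.radians(86.1))"
```

```text
time: 24.0
tool_pos: [421.7, 21.6, 394.7]
tcp_rot: [-3.141, -0.001, -0.07]
contact_force: [0.8, 0.3, -0.4]
grip_width: 27.9
shift [-0.0021  0.0002  0.0647] turn [-0.0004 -0.0015 -0.0018] deg -0.1
shift [-0.0022  0.0002  0.1382] turn [-0.0004 -0.0015 -0.0018] deg -0.1
```

```bash
python3 -m pendant '[[[-0.002,0,0.03],[0,0,0],0.015],[[-0.002,0,0.06],[0,0,0],0.015],[[-0.002,0,0.075],[0,0,0],0.015],[[-0.002,0,0.08],[0,0,0],0.015],[[-0.002,0,0.085],[0,0,0],0.015],[[-0.002,0,0.09],[0,0,0],0.015]]'
python3 -m pendant '[[[0,0,0.005],[0,0,0],0.015],[[0,0,0.01],[0,0,0],0.015],[[0,0,0.015],[0,0,0],0.015],[[0,0,0.015],[0,0,0],0.015]]'
```

```text
time: 24.5
tool_pos: [419.7, 22.1, 304.6]
tcp_rot: [-3.142, -0.001, -0.068]
contact_force: [-0.2, -0.1, -0.9]
grip_width: 27.9
time: 24.83
tool_pos: [419.1, 21.5, 289.2]
tcp_rot: [-3.142, -0.001, -0.07]
contact_force: [1.4, -0.7, -1.5]
grip_width: 27.8
```

```bash
python3 -m pendant '[[[0,0,0.01],[0,0,0],0.015],[[0,0,0.02],[0,0,0],0.015],[[0,0,0.027],[0,0,0],0.015],[[0,0,0.031],[0,0,0],0.015],[[0,0,0.032],[0,0,0],0.015],[[0,0,0.032],[0,0,0],0.015]]'
python3 -m pendant '[[[0,0,0.001],[0,0,0],0.015],[[0,0,0.001],[0,0,0],0.015],[[0,0,0.001],[0,0,0],0.015],[[0,0,0.001],[0,0,0],0.03],[[0,0,0.001],[0,0,0],0.06],[[0,0,0.001],[0,0,0],0.0918],[[0,0,0.001],[0,0,0],0.0918],[[0,0,0.001],[0,0,0],0.0918],[[0,0,0.001],[0,0,0],0.0918]]'
python3 -m pendant '[[[0,0,-0.02],[0,0,0],0.0918],[[0,0,-0.05],[0,0,0],0.0918],[[0,0,-0.09],[0,0,0],0.0918],[[0,0,-0.12],[0,0,0],0.0918],[[0,0,-0.12],[0,0,0],0.0918]]'
python3 - <<'E'
from h import *
o=get_obs(); print(o['joint_positions'].round(3))
c=cam('wrist','w10.png'); t=cam('top','t1.png')
H=hsv(t); print('top now');blobs(t,cv2.inRange(H,(0,0,0),(180,255,45)),120,roi=(290,195,325,228)); blobs(load('top0'),cv2.inRange(hsv(load('top0')),(0,0,0),(180,255,45)),120,roi=(290,195,325,228))
p0=load('w4'); 
# pose of w4: tool 
r4=R.from_euler('xyz',[-3.02,.589,-2.89]); p4=np.array([392.5,232.0,276.9])
go([519.8,192.2,335],np.radians(207-90))
E
```

```text
time: 25.33
tool_pos: [419.2, 21.4, 257.8]
tcp_rot: [3.142, -0.001, -0.07]
contact_force: [-0.4, -0.4, -1.7]
grip_width: 28.1
time: 26.08
tool_pos: [419.1, 21.5, 256.8]
tcp_rot: [3.142, -0.001, -0.07]
contact_force: [1.0, -0.1, 0.3]
grip_width: 58.6
time: 26.5
tool_pos: [420.2, 21.4, 382.3]
tcp_rot: [3.141, -0.012, -0.069]
contact_force: [1.1, -0.1, -0.0]
grip_width: 90.3
[-0.132  0.17   1.827  0.     1.132  1.509]
top now
shift [ 0.0886 -0.1773  0.043 ] turn [ 0.0012 -0.0036 -0.5408] deg -31.0
```

```bash
python3 -m pendant '[[[0.01,-0.02,0],[0,0,-0.122],0.0918],[[0.02,-0.04,0],[0,0,-0.244],0.0918],[[0.03,-0.06,0],[0,0,-0.366],0.0918],[[0.04,-0.08,0.01],[0,0,-0.488],0.0918],[[0.05,-0.1,0.02],[0,0,-0.61],0.0918],[[0.06,-0.12,0.03],[0,0,-0.732],0.0918],[[0.07,-0.14,0.043],[0,0,-0.854],0.0918],[[0.08,-0.16,0.043],[0,0,-0.976],0.0918],[[0.0886,-0.1773,0.043],[0,0,-1.098],0.0918],[[0.0886,-0.1773,0.043],[0,0,-1.22],0.0918]]'
python3 -m pendant '[[[0,0,0],[0,0,-0.122],0.0918],[[0,0,0],[0,0,-0.244],0.0918],[[0,0,0],[0,0,-0.366],0.0918],[[0,0,0],[0,0,-0.488],0.0918],[[0,0,0],[0,0,-0.61],0.0918],[[0,0,0],[0,0,-0.732],0.0918],[[0,0,0],[0,0,-0.854],0.0918],[[0,0,0],[0,0,-0.976],0.0918],[[0,0,0],[0,0,-1.098],0.0918],[[0,0,0],[0,0,-1.22],0.0918]]'
python3 -m pendant '[[[0,0,0],[0,0,-0.122],0.0918],[[0,0,0],[0,0,-0.244],0.0918],[[0,0,0],[0,0,-0.366],0.0918],[[0,0,0],[0,0,-0.488],0.0918],[[0,0,0],[0,0,-0.61],0.0918],[[0,0,0],[0,0,-0.732],0.0918],[[0,0,0],[0,0,-0.854],0.0918],[[0,0,0],[0,0,-0.976],0.0918],[[0,0,0],[0,0,-1.098],0.0918],[[0,0,0],[0,0,-1.22],0.0918]]'
python3 -m pendant '[[[0,0,0],[0,0,0],0.0918],[[0,0,0],[0,0,0],0.0918]]'
python3 - <<'E'
from h import *
o=get_obs(); print(o['joint_positions'].round(3),o['tool_pos'])
go([519.8,192.2,338],np.radians(206.6-90))
r4=R.from_euler('xyz',[-3.02,.589,-2.89]); p4=np.array([392.5,232.0,276.9]); p0,r0=tool()
print('w4:',(r0.inv().apply(p4-p0)/1000).round(4),(r0.inv()*r4).as_rotvec().round(3))
E
```

```text
time: 27.43
tool_pos: [520.5, 194.6, 331.3]
tcp_rot: [-3.14, 0.001, 1.158]
contact_force: [-0.9, -0.7, -0.0]
grip_width: 91.5
time: 28.27
tool_pos: [519.3, 192.1, 331.7]
tcp_rot: [-3.139, -0.001, 2.376]
contact_force: [0.0, -0.0, -0.1]
grip_width: 91.8
time: 29.1
tool_pos: [519.3, 192.1, 331.7]
tcp_rot: [3.141, -0.003, -2.687]
contact_force: [0.1, -0.7, 1.1]
grip_width: 91.7
time: 29.27
tool_pos: [519.4, 192.1, 332.3]
tcp_rot: [3.141, -0.002, -2.697]
contact_force: [0.8, -0.2, -0.7]
grip_width: 91.9
[ 0.216  0.461  1.55  -0.     1.133 -1.8  ] [519.43871673 192.10789297 332.31444022]
shift [-0.0004 -0.0001 -0.0057] turn [ 0.0002 -0.002  -0.0192] deg -1.1
w4: [0.0973 0.0906 0.0556] [ 0.175 -0.577  0.224]
```

```bash
python3 -m pendant '[[[0.02,0.02,0.005],[0.03,-0.1,0.04],0.0918],[[0.04,0.04,0.01],[0.06,-0.2,0.08],0.0918],[[0.06,0.06,0.02],[0.09,-0.3,0.115],0.0918],[[0.08,0.075,0.03],[0.12,-0.4,0.155],0.0918],[[0.0973,0.0906,0.045],[0.15,-0.5,0.194],0.0918],[[0.0973,0.0906,0.0556],[0.175,-0.577,0.224],0.0918],[[0.0973,0.0906,0.0556],[0.175,-0.577,0.224],0.0918],[[0.0973,0.0906,0.0556],[0.175,-0.577,0.224],0.0918]]'
python3 - <<'E'
from h import *
c=cam('wrist','w11.png'); print(get_obs()['joint_positions'].round(3))
for z in (48,50,52,54,59): print(z,proj(c,[[*(O+13*(-np.cos(.4)*f+np.sin(.4)*fn)),z]]).round(1))
g=cv2.cvtColor(c['img'],cv2.COLOR_BGR2GRAY).astype(float)
def edge(col,r0,r1,w=2):
    p=g[r0:r1,col-w:col+w+1].mean(1); d=np.abs(np.diff(p)); i=d.argmax(); s=slice(max(i-2,0),i+3); return r0+.5+(d[s]*np.arange(s.start,s.start+len(d[s]))).sum()/d[s].sum()
t=np.linspace(-60,60,800)
P={z:proj(c,np.c_[O-15*f+t[:,None]*fn,np.full(800,z)]) for z in (78,95)}
q=proj(c,[[*O,62]])[0]; print(q)
for dx in (-20,-15,-10,20,25,30,35):
    col=int(q[0])+dx
    for z in P:
        pr=P[z][np.abs(P[z][:,0]-col).argmin(),1]; print(col,z,round(edge(col,int(pr)-7,int(pr)+8)-pr,2),end=' | ')
print(); col=int(q[0]); print(col,[(r,int(g[r,col-2:col+3].mean())) for r in range(int(q[1])-25,int(q[1])+25)])
i=c['img'][int(q[1])-55:int(q[1])+45,col-80:col+90]; cv2.imwrite('pics/w11c.png',cv2.convertScaleAbs(cv2.resize(i,None,fx=4.7,fy=4.7,interpolation=cv2.INTER_CUBIC),alpha=1.8,beta=20))
p0,r0=tool(); r4=R.from_euler('xyz',[3.1416,0,-2.6772]); p4=np.array([519.8,192.2,280]); print('back',(r0.inv().apply(p4-p0)/1000).round(4),(r0.inv()*r4).as_rotvec().round(3))
E
```

```text
time: 29.93
tool_pos: [393.0, 231.3, 278.5]
tcp_rot: [-3.019, 0.586, -2.89]
contact_force: [1.6, -0.8, 0.3]
grip_width: 91.1
[ 0.432  0.316  2.082 -0.885  0.285 -0.549]
48 [[310.6 216.3]]
50 [[310.3 218.3]]
52 [[310.  220.2]]
54 [[309.7 222.2]]
59 [[308.9 227.3]]
[307.11729809 238.75610139]
287 78 0.53 | 287 95 -5.98 | 292 78 0.45 | 292 95 1.46 | 297 78 -6.95 | 297 95 2.31 | 327 78 0.43 | 327 95 0.67 | 332 78 0.53 | 332 95 0.36 | 337 78 0.61 | 337 95 0.33 | 342 78 0.57 | 342 95 0.45 | 
307 [(213, 78), (214, 78), (215, 78), (216, 78), (217, 79), (218, 79), (219, 75), (220, 69), (221, 69), (222, 68), (223, 69), (224, 69), (225, 70), (226, 70), (227, 68), (228, 66), (229, 66), (230, 67), (231, 66), (232, 66), (233, 66), (234, 67), (235, 67), (236, 67), (237, 67), (238, 67), (239, 66), (240, 67), (241, 66), (242, 66), (243, 67), (244, 66), (245, 64), (246, 60), (247, 58), (248, 57), (249, 59), (250, 57), (251, 58), (252, 57), (253, 57), (254, 57), (255, 57), (256, 57), (257, 57), (258, 57), (259, 58), (260, 57), (261, 58), (262, 57)]
back [-0.0965 -0.0616  0.069 ] [-0.179  0.572 -0.244]
```

```bash
python3 -m pendant '[[[-0.02,-0.01,-0.01],[-0.03,0.1,-0.042],0.0918],[[-0.04,-0.02,-0.01],[-0.06,0.2,-0.085],0.0918],[[-0.06,-0.03,0],[-0.09,0.3,-0.128],0.0918],[[-0.08,-0.045,0.02],[-0.125,0.4,-0.17],0.0918],[[-0.0965,-0.0616,0.04],[-0.156,0.5,-0.213],0.0918],[[-0.0965,-0.0616,0.069],[-0.179,0.572,-0.244],0.0918],[[-0.0965,-0.0616,0.069],[-0.179,0.572,-0.244],0.0918],[[-0.0965,-0.0616,0.069],[-0.179,0.572,-0.244],0.0918]]'
python3 - <<'E'
from h import *
print(tool()[0]); go([519.8,192.2,204],np.radians(206.6-90))
E
```

```text
time: 30.65
tool_pos: [523.6, 191.7, 280.2]
tcp_rot: [3.139, -0.009, -2.673]
contact_force: [0.4, -1.0, -1.2]
grip_width: 92.0
[523.57382071 191.65550518 280.23056289]
shift [0.0025 0.002  0.0763] turn [ 0.0028 -0.0087  0.004 ] deg 0.2
```

```bash
python3 -m pendant '[[[0.0025,0.002,0.02],[0.0028,-0.0087,0.004],0.0918],[[0.0025,0.002,0.045],[0.0028,-0.0087,0.004],0.0918],[[0.0025,0.002,0.065],[0.0028,-0.0087,0.004],0.0918],[[0.0025,0.002,0.074],[0.0028,-0.0087,0.004],0.0918],[[0.0025,0.002,0.0765],[0.0028,-0.0087,0.004],0.0918],[[0.0025,0.002,0.0765],[0.0028,-0.0087,0.004],0.0918],[[0.0025,0.002,0.0765],[0.0028,-0.0087,0.004],0.0918]]'
python3 - <<'E'
from h import *
print(tool()[0]); go([519.8,192.2,204],np.radians(206.6-90))
E
```

```text
time: 31.23
tool_pos: [519.0, 192.9, 206.4]
tcp_rot: [-3.134, 0.007, -2.677]
contact_force: [0.3, -0.3, -0.1]
grip_width: 91.6
[519.00286845 192.92956825 206.37068165]
shift [-0.0004 -0.001   0.0024] turn [-0.0071  0.0073 -0.    ] deg -0.0
```

```bash
python3 -m pendant '[[[0,-0.0007,0.001],[-0.006,0.006,0],0.0918],[[0,-0.0007,0.0022],[-0.006,0.006,0],0.0918],[[0,-0.0007,0.0022],[-0.006,0.006,0],0.0918]]'
python3 -m pendant '[[[0,0,0],[0,0,0],0.06],[[0,0,0],[0,0,0],0.045],[[0,0,0],[0,0,0],0.03],[[0,0,0],[0,0,0],0.03],[[0,0,0],[0,0,0],0.03],[[0,0,0],[0,0,0],0.03],[[0,0,0],[0,0,0],0.03],[[0,0,0],[0,0,0],0.03],[[0,0,0],[0,0,0],0.03],[[0,0,0],[0,0,0],0.03]]'
python3 -m pendant '[[[0,0,0],[0,0,0],0.03],[[0,0,0],[0,0,0],0.03]]'
python3 -m pendant '[[[0.002,0,0],[0,0,0],0.03],[[0.005,0,0],[0,0,0],0.03],[[0.01,0,0],[0,0,0],0.03]]'
python3 -m pendant '[[[0.005,0,0],[0,0,0],0.03],[[0.01,0,0],[0,0,0],0.03],[[0.015,0,0],[0,0,0],0.03]]'
python3 -m pendant '[[[0.005,0,0],[0,0,0],0.03],[[0.01,0,0],[0,0,0],0.03],[[0.015,0,0],[0,0,0],0.03]]'
python3 -m pendant '[[[0.005,0,0],[0,0,0],0.03],[[0.01,0,0],[0,0,0],0.03],[[0.015,0,0],[0,0,0],0.03]]'
```

```text
time: 31.48
tool_pos: [519.1, 192.1, 203.9]
tcp_rot: [-3.14, 0.001, -2.677]
contact_force: [-0.4, 0.3, 0.5]
grip_width: 91.8
time: 32.32
tool_pos: [518.9, 192.1, 203.3]
tcp_rot: [-3.14, -0.0, -2.677]
contact_force: [0.1, -0.2, -0.3]
grip_width: 39.5
time: 32.48
tool_pos: [518.9, 192.1, 203.2]
tcp_rot: [-3.14, -0.0, -2.677]
contact_force: [-1.1, -1.4, -0.4]
grip_width: 39.8
time: 32.73
tool_pos: [510.2, 187.7, 203.3]
tcp_rot: [-3.14, 0.001, -2.677]
contact_force: [3.7, 2.5, -3.5]
grip_width: 40.1
time: 32.98
tool_pos: [496.1, 180.7, 203.3]
tcp_rot: [-3.14, 0.0, -2.677]
contact_force: [2.7, 1.3, -3.3]
grip_width: 39.9
time: 33.23
tool_pos: [482.7, 173.9, 203.3]
tcp_rot: [-3.14, -0.0, -2.677]
contact_force: [3.6, 1.2, -3.3]
grip_width: 40.1
time: 33.48
tool_pos: [469.0, 167.2, 203.2]
tcp_rot: [-3.14, -0.001, -2.677]
contact_force: [0.5, 0.7, -2.0]
grip_width: 40.0
```

```bash
python3 -m pendant '[[[0.01,0,0],[0,0,0],0.03],[[0.02,0,0],[0,0,0],0.03],[[0.026,0,0],[0,0,0],0.03],[[0.026,0,-0.015],[0,0,0],0.03],[[0.026,0,-0.035],[0,0,0],0.03],[[0.026,0,-0.042],[0,0,0],0.03],[[0.026,0,-0.042],[0,0,0],0.03]]'
python3 -c "
from h import *
go([380.9,341.9,245],-2.171-np.pi/2)"
```

```text
time: 34.07
tool_pos: [446.6, 155.9, 246.4]
tcp_rot: [-3.139, 0.002, -2.677]
contact_force: [-0.3, 0.1, -4.2]
grip_width: 39.7
shift [-0.0246  0.1957  0.0011] turn [-0.0027  0.0013 -0.506 ] deg -29.0
```

```bash
python3 -m pendant '[[[-0.003,0.025,0],[0,0,-0.06],0.03],[[-0.007,0.055,0],[0,0,-0.13],0.03],[[-0.011,0.085,0],[0,0,-0.22],0.03],[[-0.015,0.115,0],[0,0,-0.31],0.03],[[-0.019,0.15,0],[0,0,-0.41],0.03],[[-0.023,0.18,0],[-0.002,0.001,-0.48],0.03],[[-0.0246,0.1957,0],[-0.002,0.001,-0.506],0.03],[[-0.0246,0.1957,0],[-0.002,0.001,-0.506],0.03],[[-0.0246,0.1957,0],[-0.002,0.001,-0.506],0.03]]'
python3 -c "
from h import *
go([380.9,341.9,191],-2.171-np.pi/2)"
```

```text
time: 34.82
tool_pos: [379.9, 342.2, 243.7]
tcp_rot: [3.14, -0.004, -2.169]
contact_force: [0.8, -0.8, -3.3]
grip_width: 39.6
shift [-0.0005 -0.0011  0.0527] turn [ 0.0017 -0.0039  0.0016] deg 0.1
```

```bash
python3 -m pendant '[[[-0.004,0,0.02],[0,-0.002,0],0.03],[[-0.004,0,0.038],[0,-0.002,0],0.03],[[-0.004,0,0.047],[0,-0.002,0],0.03],[[-0.004,0,0.051],[0,-0.002,0],0.03],[[-0.004,0,0.052],[0,-0.002,0],0.03],[[-0.004,0,0.052],[0,-0.002,0],0.03],[[-0.004,0,0.052],[0,-0.002,0],0.03]]'
python3 -m pendant '[[[0,0,0.0007],[0,0,0],0.03],[[0,0,0.0007],[0,0,0],0.03],[[0,0,0.0007],[0,0,0],0.03]]'
python3 -m pendant '[[[0,0,0.0007],[0,0,0],0.03],[[0,0,0.0007],[0,0,0],0.03],[[0,0,0.0007],[0,0,0],0.03]]'
```

```text
time: 35.4
tool_pos: [383.4, 345.1, 193.6]
tcp_rot: [3.141, 0.002, -2.172]
contact_force: [-1.0, 0.4, -3.9]
grip_width: 39.4
time: 35.65
tool_pos: [383.1, 345.2, 192.7]
tcp_rot: [3.141, 0.001, -2.171]
contact_force: [-0.4, -0.2, -4.2]
grip_width: 39.9
time: 35.9
tool_pos: [382.9, 345.2, 191.6]
tcp_rot: [3.141, 0.001, -2.171]
contact_force: [-0.0, -0.4, -3.7]
grip_width: 39.7
```

```bash
python3 -m pendant '[[[0,0,0.001],[0,0,0],0.03],[[0,0,0.001],[0,0,0],0.03],[[0,0,0.001],[0,0,0],0.03]]'
python3 -m pendant '[[[0,0,0.0008],[0,0,0],0.03],[[0,0,0.0008],[0,0,0],0.03],[[0,0,0.0008],[0,0,0],0.03]]'
python3 -m pendant '[[[0,0,0.0005],[0,0,0],0.03],[[0,0,0.0005],[0,0,0],0.03],[[0,0,0.0005],[0,0,0],0.03]]'
python3 -m pendant '[[[0,0,0],[0,0,0],0.05],[[0,0,0],[0,0,0],0.0918],[[0,0,0],[0,0,0],0.0918],[[0,0,0],[0,0,0],0.0918],[[0,0,0],[0,0,0],0.0918],[[0,0,-0.02],[0,0,0],0.0918],[[0,0,-0.05],[0,0,0],0.0918],[[0,0,-0.09],[0,0,0],0.0918],[[0,0,-0.13],[0,0,0],0.0918]]'
python3 - <<'E'
from h import *
c=cam('wrist','w12.png');H=hsv(c)
m=cv2.inRange(H,(0,0,75),(180,80,255)); blobs(c,m,36,amin=1500); 
t=cam('top','t2.png');H=hsv(t);roi=(350,100,470,240)
g=cv2.inRange(H,(35,80,30),(85,255,255)); print('boards');blobs(t,g,10,roi=roi); print(tool()[0])
E
```

```text
time: 36.15
tool_pos: [382.9, 345.1, 190.5]
tcp_rot: [3.141, 0.0, -2.171]
contact_force: [-0.2, -0.1, -4.0]
grip_width: 40.1
time: 36.4
tool_pos: [383.0, 345.2, 189.8]
tcp_rot: [3.141, 0.001, -2.171]
contact_force: [0.4, 0.5, -3.1]
grip_width: 39.6
time: 36.65
tool_pos: [383.0, 345.1, 189.4]
tcp_rot: [3.141, 0.001, -2.171]
contact_force: [-1.2, -0.8, -0.1]
grip_width: 40.3
time: 37.4
tool_pos: [382.7, 344.8, 320.2]
tcp_rot: [3.14, -0.001, -2.171]
contact_force: [1.3, 0.6, -0.0]
grip_width: 90.8
px [458. 259.] rect c (324.1 453.7) size 73.8 x 25.1 ang -78.7 deg cen (322.0 456.8)
px [190. 258.] rect c (503.8 329.9) size 74.0 x 25.7 ang 9.7 deg cen (507.2 329.1)
px [324. 218.] rect c (396.4 365.3) size 104.7 x 40.1 ang 55.7 deg cen (396.9 366.1)
px [ 62. 135.] rect c (533.8 208.4) size 180.6 x 115.2 ang 26.5 deg cen (516.1 204.3)
px [555.  83.] rect c (198.9 381.1) size 167.4 x 69.6 ang 81.1 deg cen (199.8 391.2)
boards
px [419. 188.] rect c (510.3 -388.1) size 42.4 x 24.0 ang -19.3 deg cen (509.1 -387.4)
px [380. 168.] rect c (585.8 -246.7) size 58.2 x 26.1 ang 63.0 deg cen (579.9 -253.0)
px [426. 165.] rect c (589.8 -416.0) size 40.6 x 24.1 ang -19.3 deg cen (593.6 -416.9)
px [373. 154.] rect c (633.2 -223.7) size 38.9 x 27.8 ang 63.0 deg cen (635.0 -222.0)
[384.30800684 345.95781284 325.55654986]
```

```bash
python3 -c "
from h import *
go([627,-26,375],np.radians(90))"
```

```text
shift [ 0.1693 -0.4105 -0.05  ] turn [0.0025 0.0131 0.9706] deg 55.6
```

```bash
python3 -m pendant '[[[0.01,-0.03,-0.03],[0,0.003,0.09],0.0918],[[0.03,-0.07,-0.05],[0,0.006,0.19],0.0918],[[0.045,-0.11,-0.05],[0,0.008,0.29],0.0918],[[0.06,-0.15,-0.05],[0,0.01,0.39],0.0918],[[0.078,-0.19,-0.05],[0,0.01,0.49],0.0918],[[0.095,-0.23,-0.05],[0,0.01,0.59],0.0918],[[0.112,-0.27,-0.05],[0,0.01,0.69],0.0918],[[0.128,-0.31,-0.05],[0,0.01,0.79],0.0918],[[0.144,-0.35,-0.05],[0,0.01,0.89],0.0918],[[0.16,-0.388,-0.05],[0,0.01,0.97],0.0918]]'
python3 -m pendant '[[[0.005,-0.02,0],[0,0,0],0.0918],[[0.005,-0.02,0],[0,0,0],0.0918],[[0.005,-0.02,0],[0,0,0],0.0918]]'
python3 - <<'E'
from h import *
o=get_obs();print(o['tool_pos'],o['tcp_rot'],o['joint_positions'].round(2))
c=cam('wrist','w13.png');H=hsv(c);g=H[:,:,2]
print(proj(c,[[602,-26,16],[678,-26,16],[525,-26,16],[602,68,16],[602,-120,16]]).round(0))
nb=255-cv2.inRange(H,(95,60,40),(125,255,255))
blobs(c,nb,16,amin=3000)
w=cv2.inRange(H,(0,0,150),(180,50,255)); blobs(c,w,6,amin=30)
E
```

```text
time: 38.33
tool_pos: [603.4, 7.4, 368.1]
tcp_rot: [-3.138, -0.01, 3.137]
contact_force: [1.3, 0.7, 1.1]
grip_width: 92.0
time: 38.58
tool_pos: [597.6, -11.7, 367.9]
tcp_rot: [-3.139, -0.011, 3.14]
contact_force: [0.7, 0.3, 0.4]
grip_width: 91.8
[597.57023474 -11.66836977 367.94337807] [-3.1387057  -0.01052502  3.13986489] [-0.15  0.51  1.37 -0.    1.28 -1.71]
[[312. 180.]
 [313. 252.]
 [310.  98.]
 [409. 180.]
 [214. 181.]]
px [ 93. 181.] rect c (605.5 -235.8) size 98.4 x 73.7 ang 63.8 deg cen (603.8 -237.0)
px [320. 280.] rect c (693.3 -21.1) size 748.0 x 345.1 ang 90.0 deg cen (744.7 -22.0)
px [564. 122.] rect c (564.6 213.8) size 232.1 x 129.0 ang 26.5 deg cen (557.5 208.6)
px [540. 232.] rect c (660.9 206.5) size 38.6 x 17.2 ang 58.8 deg cen (660.9 209.2)
px [ 83. 193.] rect c (617.3 -256.2) size 46.9 x 1.7 ang -26.6 deg cen (614.6 -254.8)
px [ 74. 189.] rect c (612.6 -264.9) size 47.3 x 1.7 ang -26.6 deg cen (613.0 -265.2)
px [ 69. 186.] rect c (610.3 -269.3) size 46.6 x 1.7 ang -26.6 deg cen (610.3 -269.3)
px [597. 175.] rect c (604.0 253.9) size 69.5 x 20.2 ang -64.0 deg cen (604.8 249.3)
px [321. 193.] rect c (616.5 -25.6) size 105.2 x 99.4 ang 86.9 deg cen (621.5 -12.2)
px [608.  96.] rect c (523.4 250.4) size 55.7 x 16.0 ang 23.8 deg cen (534.5 255.1)
px [548.  79.] rect c (520.8 184.0) size 121.1 x 92.9 ang 26.7 deg cen (524.3 180.7)
```

```bash
python3 -m pendant '[[[-0.02,0.01,0],[0,-0.01,0],0.0918],[[-0.04,0.014,0],[0,-0.01,0],0.0918],[[-0.04,0.014,0],[0,-0.01,0],0.0918],[[-0.04,0.014,0],[0,-0.01,0],0.0918]]'
python3 - <<'E'
from h import *
o=get_obs();print(o['tool_pos'],o['tcp_rot'],o['joint_positions'].round(2))
c=cam('wrist','w14.png');H=hsv(c)
q=proj(c,[[602,-26,16],[678,-26,16],[525,-26,16],[602,68,16],[602,-120,16]]).round(0); print(q.tolist())
nb=255-cv2.inRange(H,(95,60,40),(125,255,255))
blobs(c,nb,16,amin=3000,roi=(190,30,450,238),corners=True)
w=cv2.inRange(H,(0,0,150),(180,50,255)); blobs(c,w,6,amin=30,roi=(190,30,450,238),corners=True)
i=c['img'][30:240,180:440]; cv2.imwrite('pics/w14c.png',cv2.convertScaleAbs(cv2.resize(i,None,fx=2.8,fy=2.8,interpolation=cv2.INTER_CUBIC),alpha=1.6,beta=15))
E
```

```text
time: 38.97
tool_pos: [637.7, 5.3, 368.1]
tcp_rot: [-3.138, 0.0, -3.138]
contact_force: [-0.2, 1.1, 0.8]
grip_width: 92.1
[637.65690619   5.29639768 368.0656374 ] [-3.13844286e+00  3.92852032e-04 -3.13832463e+00] [-0.11  0.58  1.24 -0.    1.32 -1.68]
[[293.0, 134.0], [295.0, 211.0], [291.0, 45.0], [394.0, 135.0], [192.0, 134.0]]
px [293. 124.] rect c (599.6 -26.0) size 186.5 x 152.7 ang 88.1 deg cen (599.9 -25.8)
[[520.2999877929688, -116.5999984741211], [672.7999877929688, -121.69999694824219], [679.0, 64.69999694824219], [526.4000244140625, 69.80000305175781]]
px [276. 162.] rect c (627.9 -46.3) size 88.1 x 41.1 ang -68.0 deg cen (630.5 -42.9)
[[625.4000244140625, -94.9000015258789], [663.5, -79.5], [630.5, 2.200000047683716], [592.4000244140625, -13.199999809265137]]
px [346. 167.] rect c (635.5 24.1) size 63.4 x 3.1 ang -1.8 deg cen (635.5 24.1)
[[667.0999755859375, 21.600000381469727], [667.2000122070312, 24.700000762939453], [603.7999877929688, 26.600000381469727], [603.7000122070312, 23.5]]
px [349.  99.] rect c (570.7 26.2) size 28.9 x 2.8 ang -1.8 deg cen (572.1 26.0)
[[585.0999755859375, 24.399999618530273], [585.0999755859375, 27.100000381469727], [556.2999877929688, 28.0], [556.2000122070312, 25.200000762939453]]
```

View pics/w14c.png

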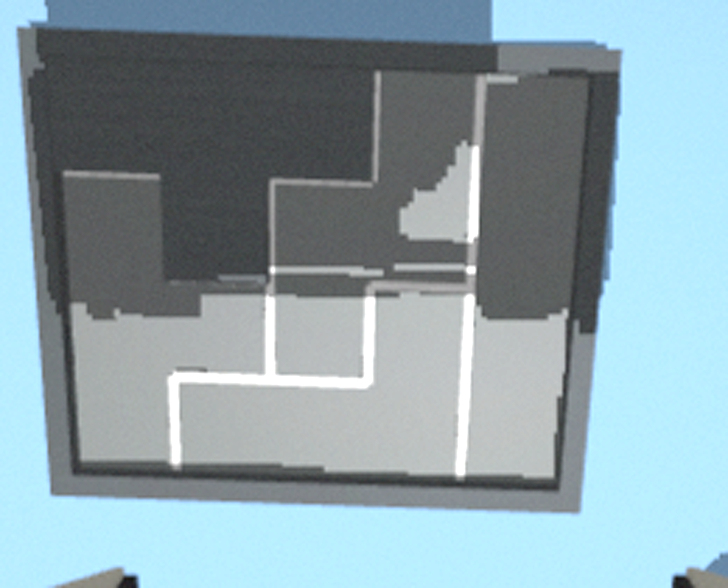

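```bash
python3 -c "
from h import *
go([572,-409,330],np.radians(160.6-90))"
```

```text
shift [ 0.0663 -0.4136  0.0395] turn [-0.0032  0.0005  0.3413] deg 19.6
```

```bash
python3 -m pendant '[[[0.005,-0.03,0],[0,0,0.03],0.0918],[[0.012,-0.07,0],[0,0,0.06],0.0918],[[0.018,-0.11,0],[0,0,0.1],0.0918],[[0.024,-0.15,0],[0,0,0.13],0.0918],[[0.03,-0.19,0],[0,0,0.17],0.0918],[[0.037,-0.23,0.01],[0,0,0.2],0.0918],[[0.044,-0.27,0.02],[0,0,0.24],0.0918],[[0.05,-0.31,0.03],[0,0,0.28],0.0918],[[0.056,-0.35,0.0395],[0,0,0.31],0.0918],[[0.062,-0.385,0.0395],[-0.003,0,0.341],0.0918]]'
python3 -m pendant '[[[0.014,-0.024,0],[0,0,0],0.0918],[[0.014,-0.024,0],[0,0,0],0.0918],[[0.014,-0.024,0],[0,0,0],0.0918],[[0.014,-0.024,0],[0,0,0],0.0918]]'
python3 - <<'E'
from h import *
o=get_obs();print(o['tool_pos'],o['tcp_rot'],o['joint_positions'].round(2))
c=cam('wrist','w15.png');H=hsv(c)
print(proj(c,[[550,-402,10]]).round(0))
g=cv2.inRange(H,(35,80,20),(90,255,255)); blobs(c,g,10,amin=100)
nb=255-cv2.inRange(H,(95,60,40),(125,255,255)); blobs(c,nb,10,amin=800)
hs=cv2.inRange(H,(0,0,70),(180,60,255)); blobs(c,hs,36,amin=80)
E
```

```text
time: 39.85
tool_pos: [574.4, -383.1, 328.2]
tcp_rot: [3.14, -0.002, 2.8]
contact_force: [0.9, 0.2, 0.4]
grip_width: 91.6
time: 40.18
tool_pos: [554.7, -398.7, 330.7]
tcp_rot: [3.141, 0.002, 2.801]
contact_force: [-0.2, 0.6, -0.0]
grip_width: 91.9
[ 554.67836942 -398.73609637  330.65640072] [3.14097406e+00 1.66599526e-03 2.80147167e+00] [-0.74  0.69  1.14  0.    1.31 -1.97]
[[320. 176.]]
px [517. 176.] rect c (604.6 -241.6) size 101.2 x 64.1 ang 63.5 deg cen (594.6 -247.7)
px [319. 168.] rect c (547.3 -402.6) size 130.7 x 29.9 ang -19.4 deg cen (547.3 -402.6)
px [516. 170.] rect c (604.6 -241.7) size 101.4 x 64.4 ang 63.5 deg cen (604.9 -239.9)
px [284. 304.] rect c (641.4 -435.9) size 684.3 x 297.9 ang 70.4 deg cen (696.8 -465.3)
px [319. 168.] rect c (547.3 -402.6) size 130.7 x 29.9 ang -19.5 deg cen (547.2 -402.5)
px [174.  18.] rect c (402.7 -472.9) size 123.6 x 44.2 ang 70.4 deg cen (401.2 -458.3)
px [459. 259.] rect c (653.0 -313.9) size 77.3 x 27.3 ang 26.3 deg cen (655.0 -310.9)
px [189. 259.] rect c (576.8 -529.1) size 77.5 x 26.9 ang -66.7 deg cen (576.1 -532.5)
px [ 13. 232.] rect c (502.9 -647.8) size 75.1 x 35.9 ang -34.4 deg cen (500.0 -654.4)
px [534. 179.] rect c (604.7 -240.1) size 46.8 x 25.0 ang -24.7 deg cen (605.2 -240.0)
px [318. 177.] rect c (545.7 -402.3) size 47.8 x 22.6 ang -19.2 deg cen (546.6 -402.3)
```

```bash
python3 -c "
from h import *
go([547.3,-402.6,191.5],np.radians(160.6-90))"
```

```text
shift [ 0.0062 -0.0067  0.1392] turn [ 0.0005  0.0019 -0.0005] deg -0.0
```

```bash
python3 -m pendant '[[[0.0062,-0.0067,0.03],[0,0.0015,0],0.0918],[[0.0062,-0.0067,0.06],[0,0.0015,0],0.0918],[[0.0062,-0.0067,0.09],[0,0.0015,0],0.0918],[[0.0062,-0.0067,0.105],[0,0.0015,0],0.0918],[[0.0062,-0.0067,0.11],[0,0.0015,0],0.0918],[[0.0062,-0.0067,0.11],[0,0.0015,0],0.0918],[[0.0062,-0.0067,0.11],[0,0.0015,0],0.0918]]'
python3 -c "
from h import *
go([547.3,-402.6,191.5],np.radians(160.6-90))"
```

```text
time: 40.82
tool_pos: [547.7, -403.4, 221.5]
tcp_rot: [-3.141, 0.002, 2.802]
contact_force: [0.3, 0.0, 0.7]
grip_width: 91.7
shift [0.0007 0.0006 0.03  ] turn [-0.0006  0.0018 -0.0005] deg -0.0
```

```bash
python3 -m pendant '[[[0.0006,0.0006,0.015],[0,0,0],0.0918],[[0.0006,0.0006,0.025],[0,0,0],0.0918],[[0.0006,0.0006,0.03],[0,0,0],0.0918],[[0.0006,0.0006,0.03],[0,0,0],0.07],[[0.0006,0.0006,0.03],[0,0,0],0.04],[[0.0006,0.0006,0.03],[0,0,0],0.01],[[0.0006,0.0006,0.03],[0,0,0],0.01],[[0.0006,0.0006,0.03],[0,0,0],0.01],[[0.0006,0.0006,0.03],[0,0,0],0.01],[[0.0006,0.0006,0.03],[0,0,0],0.01]]'
python3 -m pendant '[[[0,0,0],[0,0,0],0.01],[[0,0,0],[0,0,0],0.01],[[0,0,0],[0,0,0],0.01],[[0,0,0],[0,0,0],0.01],[[0,0,0],[0,0,0],0.01],[[0,0,0],[0,0,0],0.01]]'
python3 -c "
from h import *
o=get_obs();print(o['tool_pos'],o['tcp_rot'])"
python3 -m pendant '[[[0,0,-0.02],[0,0,0],0.01],[[0,0,-0.05],[0,0,0],0.01],[[0,0,-0.08],[0,0,0],0.01],[[0,0,-0.09],[0,0,0],0.01],[[0,0,-0.09],[0,0,0],0.01],[[0,0,-0.09],[0,0,0],0.01]]'
python3 -c "
from h import *
c=cam('wrist','w16.png'); H=hsv(c); z=tool()[0][2]-190.5+10
blobs(c,cv2.inRange(H,(35,80,20),(90,255,255)),z-.0,amin=60)
go([601.8,42.0,285],np.radians(178.15-90))"
```

```text
time: 41.65
tool_pos: [546.4, -403.3, 190.5]
tcp_rot: [-3.142, 0.0, 2.801]
contact_force: [0.1, -0.1, 0.5]
grip_width: 49.8
time: 42.15
tool_pos: [546.4, -403.1, 190.3]
tcp_rot: [3.141, 0.0, 2.801]
contact_force: [0.6, 1.1, 0.3]
grip_width: 21.6
[ 546.44643305 -403.1386887   190.25669789] [3.14134446e+00 3.53910309e-05 2.80110820e+00]
time: 42.65
tool_pos: [546.2, -403.1, 279.7]
tcp_rot: [3.141, -0.0, 2.801]
contact_force: [-0.6, 0.1, -1.5]
grip_width: 21.9
px [324. 332.] rect c (590.8 -420.6) size 30.0 x 21.7 ang 70.4 deg cen (593.0 -421.4)
px [608. 226.] rect c (579.9 -269.1) size 20.1 x 9.6 ang -26.8 deg cen (580.0 -268.5)
px [540. 186.] rect c (552.6 -299.6) size 44.4 x 41.5 ang 63.1 deg cen (544.8 -298.9)
px [324. 175.] rect c (510.2 -391.8) size 54.6 x 29.8 ang -19.6 deg cen (506.0 -390.5)
shift [ 0.096   0.438  -0.0059] turn [ 0.0016 -0.0023 -0.3082] deg -17.7
```

```bash
python3 -m pendant '[[[0.006,0.03,0],[0,0,-0.02],0.01],[[0.015,0.07,0],[0,0,-0.05],0.01],[[0.024,0.11,0],[0,0,-0.08],0.01],[[0.033,0.15,0],[0,0,-0.11],0.01],[[0.042,0.19,0],[0,0,-0.14],0.01],[[0.05,0.23,0],[0,0,-0.17],0.01],[[0.06,0.27,0],[0,0,-0.2],0.01],[[0.068,0.31,0],[0,0,-0.23],0.01],[[0.077,0.35,0],[0,0,-0.26],0.01],[[0.085,0.39,0],[0,0,-0.29],0.01]]'
python3 -m pendant '[[[0,0,0],[0,0,0],0.01],[[0,0,0],[0,0,0],0.01]]'
python3 -c "
from h import *
go([601.1,42.0,230],np.radians(178.15-90))"
```

```text
time: 43.53
tool_pos: [595.8, -5.2, 277.9]
tcp_rot: [3.141, -0.004, 3.092]
contact_force: [1.5, -0.8, -1.2]
grip_width: 21.6
time: 43.7
tool_pos: [596.1, -4.8, 278.1]
tcp_rot: [3.141, -0.004, 3.095]
contact_force: [0.4, -0.1, -1.9]
grip_width: 21.8
shift [-0.0031  0.047   0.0481] turn [ 0.0003 -0.0038 -0.0139] deg -0.8
```

```bash
python3 -m pendant '[[[-0.0031,0.02,0],[0,-0.0035,-0.014],0.01],[[-0.0031,0.04,0.01],[0,-0.0035,-0.014],0.01],[[-0.0031,0.047,0.03],[0,-0.0035,-0.014],0.01],[[-0.0031,0.047,0.048],[0,-0.0035,-0.014],0.01],[[-0.0031,0.047,0.048],[0,-0.0035,-0.014],0.01],[[-0.0031,0.047,0.048],[0,-0.0035,-0.014],0.01],[[-0.0031,0.047,0.048],[0,-0.0035,-0.014],0.01]]'
python3 - <<'E'
from h import *
c=cam('wrist','w17.png'); H=hsv(c); p,r=tool(); print(p,r.as_euler('xyz'))
z=p[2]-190.3+10
m=cv2.inRange(H,(35,80,20),(90,255,255)); b=blobs(c,m,z,amin=400,corners=True)
nb=255-cv2.inRange(H,(95,60,40),(125,255,255)); blobs(c,nb,16,amin=3000,roi=(60,0,600,240),corners=True)
Rn=R.from_euler('z',-1.85,degrees=True); 
for nm,q in (('rim out near-left',[-76.5,93.5,16]),('rim in near-left',[-68.5,85.5,16]),('out near-right',[-76.5,-93.5,16]),('line',[-68,51,6])):
    print(nm,proj(c,[Rn.apply(q)+[599.6,-26,0]]).round(1))
g=cv2.cvtColor(c['img'],cv2.COLOR_BGR2GRAY); cv2.imwrite('pics/w17c.png',cv2.convertScaleAbs(c['img'][0:260,180:500],alpha=1.8,beta=15))
E
```

```text
time: 44.28
tool_pos: [602.3, 38.3, 232.5]
tcp_rot: [-3.141, 0.004, 3.103]
contact_force: [0.3, -0.3, -0.8]
grip_width: 22.4
[602.38479808  38.46141345 233.00099086] [-3.14135222  0.00479709  3.10368647]
px [324. 332.] rect c (648.9 35.2) size 29.8 x 21.5 ang 87.7 deg cen (651.4 35.2)
[[637.5999755859375, 20.700000762939453], [659.0999755859375, 19.899999618530273], [660.2999877929688, 49.599998474121094], [638.7999877929688, 50.5]]
px [324. 175.] rect c (564.1 38.6) size 54.3 x 29.5 ang -2.3 deg cen (559.9 38.8)
[[590.5999755859375, 22.799999237060547], [591.7999877929688, 52.29999923706055], [537.5, 54.400001525878906], [536.2999877929688, 25.0]]
px [219. 164.] rect c (566.3 -24.9) size 186.9 x 86.6 ang 87.7 deg cen (567.5 -21.4)
[[519.2999877929688, -116.5999984741211], [605.7999877929688, -120.0], [613.2000122070312, 66.80000305175781], [526.7000122070312, 70.19999694824219]]
px [546. 105.] rect c (546.5 169.4) size 157.9 x 66.5 ang 26.4 deg cen (544.4 159.8)
[[461.0, 164.10000610351562], [490.5, 104.5], [632.0, 174.60000610351562], [602.5, 234.1999969482422]]
rim out near-left [[380.5  87.9]]
rim in near-left [[365.  103.6]]
out near-right [[28.1 90.6]]
line [[301.8 104. ]]
```

```bash
python3 -c "
from h import *
go([601.7,42.9,208.5],np.radians(177.8-90))"
```

```text
shift [0.001  0.0044 0.0245] turn [-0.0002  0.0048  0.0005] deg 0.0
```

```bash
python3 -m pendant '[[[0.001,0.0044,0.005],[0,0.0045,0],0.01],[[0.001,0.0044,0.012],[0,0.0045,0],0.01],[[0.001,0.0044,0.02],[0,0.0045,0],0.01],[[0.001,0.0044,0.0235],[0,0.0045,0],0.01],[[0.001,0.0044,0.0235],[0,0.0045,0],0.01],[[0.001,0.0044,0.0235],[0,0.0045,0],0.01]]'
python3 - <<'E'
from h import *
c=cam('wrist','w18.png'); H=hsv(c); p,r=tool(); print(p,r.as_euler('xyz'))
z=p[2]-190.3+10
m=cv2.inRange(H,(35,80,20),(90,255,255)); b=blobs(c,m,z,amin=400,corners=True)
nb=255-cv2.inRange(H,(95,60,40),(125,255,255)); blobs(c,nb,16,amin=3000,roi=(0,0,600,240),corners=True)
E
```

```text
time: 44.83
tool_pos: [601.2, 44.0, 208.3]
tcp_rot: [-3.142, -0.002, 3.105]
contact_force: [0.5, -0.1, -1.3]
grip_width: 21.9
[601.31608279  43.94769486 208.71248943] [-3.14154347e+00 -9.28011344e-04  3.10510282e+00]
px [324. 332.] rect c (646.8 41.0) size 29.9 x 21.4 ang 87.8 deg cen (649.3 41.3)
[[635.5999755859375, 26.5], [657.0, 25.700000762939453], [658.0999755859375, 55.599998474121094], [636.7000122070312, 56.400001525878906]]
px [324. 175.] rect c (562.1 44.4) size 54.4 x 29.5 ang -2.2 deg cen (558.0 44.6)
[[588.7000122070312, 28.600000381469727], [589.7999877929688, 58.099998474121094], [535.5, 60.20000076293945], [534.4000244140625, 30.700000762939453]]
px [191. 166.] rect c (559.8 -24.0) size 189.0 x 73.3 ang 87.8 deg cen (560.4 -23.3)
[[519.7000122070312, -117.0], [592.9000244140625, -119.80000305175781], [600.0, 69.0999984741211], [526.7999877929688, 71.9000015258789]]
px [548. 104.] rect c (540.5 160.5) size 138.9 x 56.3 ang 26.5 deg cen (539.0 152.1)
[[465.8999938964844, 154.6999969482422], [490.8999938964844, 104.30000305175781], [615.2000122070312, 166.1999969482422], [590.2000122070312, 216.60000610351562]]
```

```bash
python3 -m pendant '[[[-0.0006,-0.0013,0],[0,0,0],0.01],[[-0.0006,-0.0013,0],[0,0,0],0.01],[[-0.0006,-0.0013,0.003],[0,0,0],0.01],[[-0.0006,-0.0013,0.006],[0,0,0],0.01],[[-0.0006,-0.0013,0.008],[0,0,0],0.01],[[-0.0006,-0.0013,0.008],[0,0,0],0.01]]'
python3 -m pendant '[[[0,0,0.0015],[0,0,0],0.01],[[0,0,0.0015],[0,0,0],0.01],[[0,0,0.0015],[0,0,0],0.01]]'
python3 -m pendant '[[[0,0,0.0015],[0,0,0],0.01],[[0,0,0.0015],[0,0,0],0.01],[[0,0,0.0015],[0,0,0],0.01]]'
```

```text
time: 45.38
tool_pos: [601.5, 42.7, 200.1]
tcp_rot: [3.142, -0.002, 3.105]
contact_force: [0.1, -0.4, -1.8]
grip_width: 21.7
time: 45.63
tool_pos: [601.8, 42.6, 199.2]
tcp_rot: [-3.142, -0.001, 3.105]
contact_force: [0.0, -1.1, -0.9]
grip_width: 21.9
time: 45.88
tool_pos: [601.8, 42.6, 197.7]
tcp_rot: [-3.142, -0.001, 3.105]
contact_force: [0.6, -0.0, -1.3]
grip_width: 21.3
```

```bash
python3 -m pendant '[[[0,0,0.001],[0,0,0],0.01],[[0,0,0.001],[0,0,0],0.01],[[0,0,0.001],[0,0,0],0.01]]'
python3 -m pendant '[[[0,0,0.0003],[0,0,0],0.01],[[0,0,0.0003],[0,0,0],0.03],[[0,0,0.0003],[0,0,0],0.05],[[0,0,0.0003],[0,0,0],0.06],[[0,0,0.0003],[0,0,0],0.06],[[0,0,-0.02],[0,0,0],0.06],[[0,0,-0.05],[0,0,0],0.06],[[0,0,-0.09],[0,0,0],0.0918],[[0,0,-0.12],[0,0,0],0.0918],[[0,0,-0.12],[0,0,0],0.0918]]'
python3 - <<'E'
from h import *
c=cam('wrist','w19.png'); H=hsv(c); p,r=tool(); print(p,r.as_euler('xyz'))
m=cv2.inRange(H,(35,80,20),(90,255,255)); b=blobs(c,m,16,amin=200,corners=True)
t=cam('top','t3.png'); g=cv2.inRange(hsv(t),(35,80,30),(85,255,255)); blobs(t,g,10,roi=(350,100,470,240))
go([612,-220,330],np.radians(63.5))
E
```

```text
time: 46.13
tool_pos: [601.8, 42.7, 196.7]
tcp_rot: [-3.142, -0.001, 3.105]
contact_force: [-0.8, -0.2, -1.5]
grip_width: 21.8
time: 46.97
tool_pos: [603.3, 42.7, 324.0]
tcp_rot: [-3.141, 0.012, 3.105]
contact_force: [0.4, 1.0, -0.3]
grip_width: 75.8
[602.65618738  42.64377392 320.80240621] [-3.14142459  0.00727369  3.105163  ]
px [ 25. 199.] rect c (612.2 -209.2) size 73.8 x 50.7 ang -17.4 deg cen (618.6 -213.4)
[[639.7999877929688, -244.39999389648438], [655.0, -196.0], [584.5999755859375, -173.89999389648438], [569.4000244140625, -222.3000030517578]]
px [324. 173.] rect c (602.1 41.7) size 131.8 x 29.6 ang -2.3 deg cen (602.3 41.5)
[[667.4000244140625, 24.299999237060547], [668.5, 53.900001525878906], [536.7999877929688, 59.099998474121094], [535.5999755859375, 29.399999618530273]]
px [380. 168.] rect c (585.8 -246.7) size 58.2 x 26.1 ang 63.0 deg cen (579.9 -253.0)
px [373. 154.] rect c (633.2 -223.7) size 38.9 x 27.8 ang 63.0 deg cen (635.0 -222.0)
shift [-0.0196 -0.2621 -0.0117] turn [4.00e-04 2.40e-03 4.26e-01] deg 24.4
```

```bash
python3 -c "
from h import *
go([620,-249,330],np.radians(63.5))"
```

```text
shift [-0.0287 -0.2908 -0.0117] turn [4.00e-04 2.40e-03 4.26e-01] deg 24.4
```

```bash
python3 -m pendant '[[[-0.003,-0.03,0],[0,0.002,0.05],0.0918],[[-0.007,-0.07,0],[0,0.002,0.1],0.0918],[[-0.011,-0.11,-0.01],[0,0.002,0.16],0.0918],[[-0.015,-0.15,-0.01],[0,0.002,0.22],0.0918],[[-0.019,-0.19,-0.01],[0,0.002,0.28],0.0918],[[-0.023,-0.23,-0.01],[0,0.002,0.34],0.0918],[[-0.027,-0.27,-0.01],[0,0.002,0.4],0.0918],[[-0.0287,-0.29,-0.01],[0,0.002,0.426],0.0918],[[-0.0287,-0.29,-0.01],[0,0.002,0.426],0.0918],[[-0.0287,-0.29,-0.01],[0,0.002,0.426],0.0918]]'
python3 - <<'E'
from h import *
o=get_obs();print(o['tool_pos'],o['tcp_rot'],o['joint_positions'].round(2))
c=cam('wrist','w20.png');H=hsv(c)
b=proj(c,[[605,-241,10]])[0].astype(int); print(b); roi=(b[0]-80,max(0,b[1]-80),b[0]+80,min(240,b[1]+80))
g=cv2.inRange(H,(35,80,20),(90,255,255)); blobs(c,g,10,amin=60,roi=roi,corners=True)
hs=cv2.inRange(H,(0,0,70),(180,60,255)); blobs(c,hs,36,amin=80,roi=roi)
E
```

```text
time: 47.9
tool_pos: [619.4, -249.3, 324.3]
tcp_rot: [-3.141, -0.007, 2.677]
contact_force: [0.4, 0.9, -0.4]
grip_width: 91.8
[ 619.43022532 -249.26360628  324.30141317] [-3.14130106 -0.00663989  2.67711697] [-0.5   0.67  1.2  -0.    1.28 -1.6 ]
[327 164]
px [328. 163.] rect c (604.8 -239.8) size 97.6 x 63.5 ang 63.3 deg cen (605.3 -239.5)
[[554.5, -269.20001220703125], [611.2999877929688, -297.70001220703125], [655.0999755859375, -210.5], [598.4000244140625, -181.89999389648438]]
px [328. 170.] rect c (604.2 -239.7) size 46.7 x 22.4 ang -26.7 deg cen (604.0 -239.7)
```

```bash
python3 -c "
from h import *
go([604.8,-239.8,222],np.radians(63.3))"
```

```text
shift [0.0163 0.0006 0.1029] turn [-0.0001 -0.0063  0.0034] deg 0.2
```

```bash
python3 -m pendant '[[[0.016,0.0005,0.03],[0,-0.005,0.003],0.0918],[[0.016,0.0005,0.06],[0,-0.005,0.003],0.0918],[[0.016,0.0005,0.085],[0,-0.005,0.003],0.0918],[[0.016,0.0005,0.1],[0,-0.005,0.003],0.0918],[[0.016,0.0005,0.1],[0,-0.005,0.003],0.0918],[[0.016,0.0005,0.1],[0,-0.005,0.003],0.0918]]'
python3 -c "
from h import *
go([604.8,-239.8,190.8],np.radians(63.3))"
```

```text
time: 48.45
tool_pos: [605.7, -238.9, 226.0]
tcp_rot: [-3.141, -0.0, 2.678]
contact_force: [0.4, 0.8, 0.4]
grip_width: 91.8
shift [ 0.0004 -0.0012  0.0352] turn [-0.0005 -0.0003  0.0028] deg 0.2
```

```bash
python3 -m pendant '[[[0.0004,-0.001,0.015],[0,0,0.002],0.0918],[[0.0004,-0.001,0.027],[0,0,0.002],0.0918],[[0.0004,-0.001,0.035],[0,0,0.002],0.0918],[[0.0004,-0.001,0.035],[0,0,0.002],0.07],[[0.0004,-0.001,0.035],[0,0,0.002],0.04],[[0.0004,-0.001,0.035],[0,0,0.002],0.01],[[0.0004,-0.001,0.035],[0,0,0.002],0.01],[[0.0004,-0.001,0.035],[0,0,0.002],0.01],[[0.0004,-0.001,0.035],[0,0,0.002],0.01],[[0.0004,-0.001,0.035],[0,0,0.002],0.01]]'
python3 -m pendant '[[[0,0,0],[0,0,0],0.01],[[0,0,0],[0,0,0],0.01],[[0,0,0],[0,0,0],0.01],[[0,0,0],[0,0,0],0.01],[[0,0,0],[0,0,0],0.01],[[0,0,0],[0,0,0],0.01]]'
python3 -c "
from h import *
o=get_obs();print(o['tool_pos'],o['tcp_rot'])"
python3 -m pendant '[[[0,0,-0.02],[0,0,0],0.01],[[0,0,-0.05],[0,0,0],0.01],[[0,0,-0.08],[0,0,0],0.01],[[0,0,-0.08],[0,0,0],0.01],[[0,0,-0.08],[0,0,0],0.01]]'
python3 -c "
from h import *
go([583.2,-8.5,270],np.radians(-2.1))"
```

```text
time: 49.28
tool_pos: [604.9, -241.4, 192.1]
tcp_rot: [-3.141, 0.003, 2.674]
contact_force: [0.3, -0.0, -0.0]
grip_width: 49.7
time: 49.78
tool_pos: [605.0, -241.3, 191.8]
tcp_rot: [-3.141, 0.002, 2.674]
contact_force: [0.9, 1.3, 0.7]
grip_width: 21.8
[ 604.95063094 -241.25911798  191.82139566] [-3.14097526e+00  2.38928664e-03  2.67417459e+00]
time: 50.2
tool_pos: [605.0, -241.4, 273.6]
tcp_rot: [-3.141, 0.006, 2.674]
contact_force: [0.0, -0.7, -2.1]
grip_width: 21.4
shift [0.1245 0.1981 0.0026] turn [0.0026 0.006  1.14  ] deg 65.3
```

```bash
python3 -m pendant '[[[0.012,0.02,0],[0,0.001,0.114],0.01],[[0.024,0.04,0],[0,0.002,0.228],0.01],[[0.036,0.06,0],[0,0.003,0.342],0.01],[[0.05,0.08,0],[0,0.004,0.456],0.01],[[0.062,0.1,0],[0,0.005,0.57],0.01],[[0.075,0.12,0],[0,0.005,0.684],0.01],[[0.09,0.14,0],[0.001,0.005,0.798],0.01],[[0.1,0.16,0],[0.002,0.005,0.912],0.01],[[0.112,0.18,0],[0.002,0.006,1.026],0.01],[[0.1245,0.198,0],[0.002,0.006,1.14],0.01]]'
python3 -m pendant '[[[0,0,0.015],[0,0,0],0.01],[[0,0,0.03],[0,0,0],0.01],[[0,0,0.036],[0,0,0],0.01],[[0,0,0.036],[0,0,0],0.01],[[0,0,0.036],[0,0,0],0.01]]'
python3 - <<'E'
from h import *
c=cam('wrist','w21.png'); H=hsv(c); p,r=tool(); print(p,r.as_euler('xyz'),get_obs()['joint_positions'].round(2))
z=p[2]-191.8+10
m=cv2.inRange(H,(35,80,20),(90,255,255)); blobs(c,m,z,amin=200,corners=True)
print('at 16');blobs(c,m,16,amin=200,corners=True)
go([583.1,-9.2,215],np.radians(-2.1))
E
```

```text
time: 51.03
tool_pos: [582.1, -7.1, 269.4]
tcp_rot: [-3.135, -0.002, 1.529]
contact_force: [0.6, 0.7, -1.4]
grip_width: 21.8
time: 51.45
tool_pos: [582.5, -8.5, 234.4]
tcp_rot: [-3.137, -0.002, 1.534]
contact_force: [0.4, -0.3, -1.7]
grip_width: 21.8
[582.80740736  -8.63319479 235.21758456] [-3.13819137e+00 -2.11130559e-03  1.53359735e+00] [-0.15  0.62  1.56  0.    0.96 -0.11]
px [291. 208.] rect c (564.0 10.0) size 63.4 x 31.9 ang -2.1 deg cen (557.8 13.2)
[[595.0999755859375, -7.099999904632568], [596.2999877929688, 24.700000762939453], [533.0, 27.100000381469727], [531.7999877929688, -4.800000190734863]]
px [361. 129.] rect c (598.8 46.7) size 107.4 x 24.3 ang -2.0 deg cen (597.7 47.6)
[[652.0, 32.70000076293945], [652.9000244140625, 56.900001525878906], [545.5999755859375, 60.70000076293945], [544.7000122070312, 36.5]]
at 16
px [291. 208.] rect c (559.3 -3.6) size 78.0 x 39.2 ang -2.1 deg cen (551.7 0.4)
[[597.5999755859375, -24.700000762939453], [599.0999755859375, 14.5], [521.0999755859375, 17.399999618530273], [519.5999755859375, -21.799999237060547]]
px [361. 129.] rect c (602.1 41.6) size 132.2 x 29.9 ang -2.0 deg cen (600.8 42.7)
[[667.5999755859375, 24.299999237060547], [668.7000122070312, 54.20000076293945], [536.5999755859375, 58.900001525878906], [535.5, 29.0]]
shift [-0.0006  0.0004  0.0202] turn [-0.0034 -0.0021 -0.0005] deg -0.0
```

```bash
python3 -m pendant '[[[-0.0005,0.0018,0],[-0.0034,-0.002,0],0.01],[[-0.0005,0.0018,0.01],[-0.0034,-0.002,0],0.01],[[-0.0005,0.0018,0.02],[-0.0034,-0.002,0],0.01],[[-0.0005,0.0018,0.025],[-0.0034,-0.002,0],0.01],[[-0.0005,0.0018,0.025],[-0.0034,-0.002,0],0.01],[[-0.0005,0.0018,0.025],[-0.0034,-0.002,0],0.01],[[-0.0005,0.0018,0.025],[-0.0034,-0.002,0],0.01]]'
python3 - <<'E'
from h import *
c=cam('wrist','w22.png'); H=hsv(c); p,r=tool(); print(p,r.as_euler('xyz'))
z=p[2]-191.8+10
m=cv2.inRange(H,(35,80,20),(90,255,255)); blobs(c,m,z,amin=200,corners=True)
print('at 16');blobs(c,m,16,amin=200)
E
```

```text
time: 52.08
tool_pos: [584.5, -8.8, 210.3]
tcp_rot: [3.141, -0.0, 1.534]
contact_force: [0.0, 0.4, -0.5]
grip_width: 21.7
[584.59078378  -8.80649899 210.59071044] [ 3.14053631e+00 -1.95641003e-06  1.53409198e+00]
px [290. 208.] rect c (567.0 9.1) size 63.6 x 31.9 ang -2.2 deg cen (560.8 12.4)
[[598.0999755859375, -8.100000381469727], [599.2999877929688, 23.799999237060547], [535.7999877929688, 26.299999237060547], [534.5999755859375, -5.699999809265137]]
px [359. 133.] rect c (600.9 43.5) size 122.8 x 27.8 ang -2.2 deg cen (599.7 44.8)
[[661.7000122070312, 27.299999237060547], [662.7999877929688, 55.0], [540.0999755859375, 59.70000076293945], [539.0, 32.0]]
at 16
px [290. 208.] rect c (565.4 4.4) size 68.6 x 34.5 ang -2.2 deg cen (558.7 7.9)
px [359. 133.] rect c (602.0 41.5) size 132.4 x 30.0 ang -2.2 deg cen (600.7 42.9)
```

```bash
python3 -m pendant '[[[0,-0.0003,0.003],[0,0,0],0.01],[[0,-0.0003,0.006],[0,0,0],0.01],[[0,-0.0003,0.009],[0,0,0],0.01],[[0,-0.0003,0.009],[0,0,0],0.01]]'
python3 -m pendant '[[[0,0,0.0015],[0,0,0],0.01],[[0,0,0.0015],[0,0,0],0.01],[[0,0,0.0015],[0,0,0],0.01]]'
python3 -m pendant '[[[0,0,0.0015],[0,0,0],0.01],[[0,0,0.0015],[0,0,0],0.01],[[0,0,0.0015],[0,0,0],0.01]]'
```

```text
time: 52.47
tool_pos: [583.9, -8.8, 200.6]
tcp_rot: [-3.141, -0.0, 1.534]
contact_force: [-0.7, 0.2, -1.9]
grip_width: 21.7
time: 52.72
tool_pos: [584.1, -8.8, 199.8]
tcp_rot: [3.141, -0.0, 1.534]
contact_force: [0.1, -0.5, -1.1]
grip_width: 21.9
time: 52.97
tool_pos: [584.1, -8.8, 198.3]
tcp_rot: [3.141, -0.0, 1.534]
contact_force: [-0.3, -0.1, -1.0]
grip_width: 21.5
```

```bash
python3 -m pendant '[[[0,0,0.0004],[0,0,0],0.01],[[0,0,0.0004],[0,0,0],0.03],[[0,0,0.0004],[0,0,0],0.05],[[0,0,0.0004],[0,0,0],0.06],[[0,0,0.0004],[0,0,0],0.06],[[0,0,-0.02],[0,0,0],0.06],[[0,0,-0.05],[0,0,0],0.06],[[0,0,-0.09],[0,0,0],0.0918],[[0,-0.02,-0.13],[0,0,0],0.0918],[[0,-0.02,-0.15],[0,0,0],0.0918]]'
python3 - <<'E'
from h import *
c=cam('wrist','w23.png'); H=hsv(c); print(tool()[0])
m=cv2.inRange(H,(35,80,20),(90,255,255)); blobs(c,m,16,amin=200)
s=cam('scene','s2.png'); t=cam('top','t4.png')
m=cv2.inRange(hsv(t),(35,80,30),(85,255,255)); blobs(t,m,16)
go([420,-250,420],np.radians(0))
E
```

```text
time: 53.8
tool_pos: [562.9, -7.9, 352.2]
tcp_rot: [3.138, 0.0, 1.534]
contact_force: [1.5, 1.1, 1.1]
grip_width: 75.5
[564.1021422   -7.96713949 356.05732241]
px [379. 192.] rect c (612.9 -27.5) size 35.7 x 32.0 ang -3.3 deg cen (613.5 -27.2)
px [327. 163.] rect c (565.6 -9.3) size 64.0 x 63.3 ang 87.8 deg cen (560.3 8.1)
px [368. 113.] rect c (602.1 41.6) size 132.6 x 30.0 ang -2.2 deg cen (600.9 42.4)
shift [-0.2471 -0.1348 -0.0699] turn [ 0.0057  0.0006 -0.0367] deg -2.1
```

```bash
python3 -m pendant '[[[-0.03,-0.015,-0.03],[0.005,0,0],0.0918],[[-0.06,-0.03,-0.06],[0.005,0,0],0.0918],[[-0.095,-0.05,-0.07],[0.005,0,0],0.0918],[[-0.13,-0.07,-0.07],[0.005,0,0],0.0918],[[-0.16,-0.09,-0.07],[0.005,0,0],0.0918],[[-0.19,-0.11,-0.07],[0.005,0,0],0.0918],[[-0.22,-0.13,-0.07],[0.005,0,0],0.0918],[[-0.2471,-0.1348,-0.07],[0.005,0,0],0.0918],[[-0.2471,-0.1348,-0.07],[0.005,0,0],0.0918]]'
python3 - <<'E'
from h import *
c=load('w23'); H=hsv(c); m=cv2.inRange(H,(35,80,20),(90,255,255))
k=[q for q in cv2.findContours(m,cv2.RETR_EXTERNAL,cv2.CHAIN_APPROX_NONE)[0] if cv2.contourArea(q)>200]
k=[q[:,0,:] for q in k if q[:,0,1].mean()>150 or abs(q[:,0,0].mean()-327)<30]
P=ray(c,np.vstack(k),16)[:,:2].astype(np.float32); print('S union',cv2.minAreaRect(P))
t=cam('top','t5.png'); s=cam('scene','s3.png')
a=cv2.resize(t['img'][95:295,150:470],None,fx=2.4,fy=2.4,interpolation=cv2.INTER_CUBIC)[:, :400*2]
b=cv2.resize(s['img'][90:300,270:540],(0,0),fx=1.3,fy=1.3,interpolation=cv2.INTER_CUBIC)
cv=np.zeros((600,800,3),np.uint8)
a=cv2.resize(t['img'][130:260,170:370],(492,320),interpolation=cv2.INTER_CUBIC); b=cv2.resize(s['img'][110:290,280:490],(320,274),interpolation=cv2.INTER_CUBIC)
cv[:320,:492]=a; cv[320:594,:320]=b
cv[320:590,330:790]=cv2.resize(t['img'][60:330,80:540],(460,270))
cv2.imwrite('pics/fin.png',cv2.convertScaleAbs(cv,alpha=1.4,beta=10))
E
```

```text
time: 54.7
tool_pos: [418.8, -253.9, 416.9]
tcp_rot: [-3.135, 0.001, 1.53]
contact_force: [0.0, -1.2, -0.5]
grip_width: 92.0
S union ((582.6575317382812, -9.974739074707031), (63.97676467895508, 97.37712097167969), 87.80374145507812)
```

View pics/fin.png

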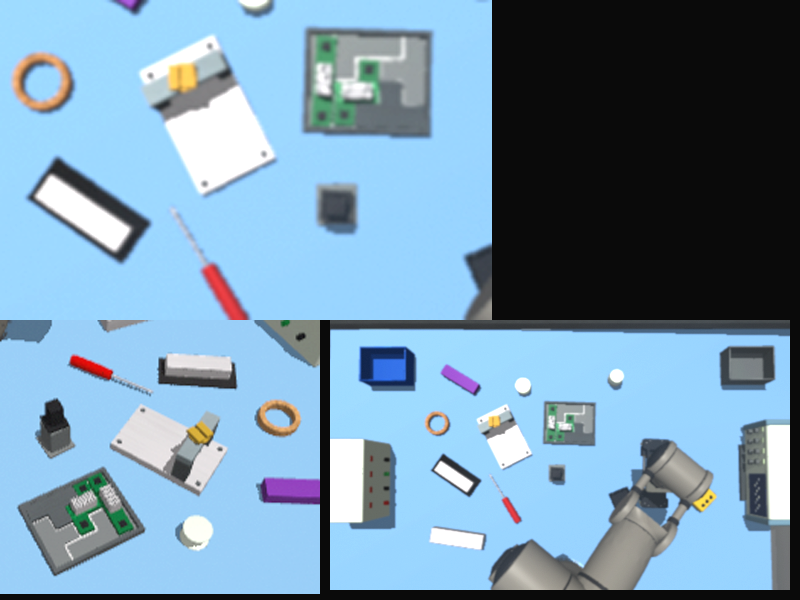

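```bash
python3 -c "
from plant import *
o=get_obs(); print(o['time'],o['contact_force']); print(close_job())"
```

```text
54.8 [-1.38361976 -0.1614562   0.19927778]
the job is handed in; nothing more can be done
None
```

The job is done and handed in at 54.8 s of the 210 s allowed.

**Screw:**
- I slid the smaller aluminium block under the foot and let go of it. A tilted wrist view put the gap at about 7.5 mm.
- I turned the screw about 239° clockwise (about 8.4 mm). A second view then put the foot's underside at about 50.4 mm, with the block top at 50 mm. That means it rests with roughly 1.7–2.5 N, which I worked out from the angle and not from a force reading.
- I put the driver back in its stand. Its fit there was checked only in the last pictures, where it stands upright.

**Drag:** The block pulled out with about 3–4 N of drag. That fell to about 1 N once it cleared the foot. I then laid it back on its pad.

**Boards:** Only the straight and the S-shaped board were on the bench.
- **Straight board:** it measured flush, within about 0.4 mm of its seat.
- **S-shaped board:** it went down without force and looks seated. One view put it about 1.7 mm from the point I calculated, mostly in y. That is inside the 2.25 mm slack, and I did not correct it.

**Checks that disagreed:** while I held each board, the camera and the arm's own position differed by 1–2 mm. For the straight board, the sideways camera reading matched where it ended up. I did not measure the other things on the bench, but the last pictures show no sign that any of them moved.

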